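# Nest the kidney trays in their storage case and shut it

## Robot

A 6-joint arm with a two-finger parallel gripper is mounted at the origin on the work surface. World frame = base frame: x ahead of the robot, y to its left, z up, the work surface at z = 0. Lengths are in m, angles in rad, forces in N, time in s.
With the tool pointing down it reaches from about 0.275 to 0.825 m from the base axis. Payload 5.2 kg.
Tool frame: the origin (TCP) lies at the very end of the fingers, on their centre line; the grasp point (between the pads) lies 19 mm behind it; x points along the fingers, y is the direction in which the jaws open and shut, and the axes are right-handed (so a half turn about x gives the same grasp; the last joint's range is limited). The gripper opens to 93 mm and grips with 3 to 60 N. Pads are 15 mm wide; open, the fingers measure 128 mm over their backs; the gripper's body (75 mm by 188 mm) begins 65 mm behind the grasp point.
Start: joints at [-1.544, 0.259, 1.535, -0, 1.348, -0.203], TCP at [0.125, -0.536, 0.219] pointing down, gripper open.
Joint ranges: [-3.14, 3.14], [-0.91, 2.08], [0.19, 2.58], [-1.22, 4.36], [0.22, 2.71], [-3.12, 3.12]. Speed limits (rad/s): [2.57, 2.57, 3.14, 3.14, 3.14, 3.14].

## Interface

Orientations are given as a unit quaternion [x, y, z, w].
In Python, from cell import ctrl gives the robot as it stands.
- The arm moves only by the tool arm_command, never from a script. Its argument "commands" is a list of rows, each a list of 3 entries, a list of its own where there are three numbers: the turn, a rotation vector about the tool's x, y, z each as a share of 4 degrees, from -1 to 1, then the shift along the tool's x, y, z each as a share of 2 cm, from -1 to 1, then the closure, from -1 (fully open) to 1 (shut), so that 0 is half open. A call has 1 to 10 rows; each row shifts and turns the commanded pose from where the row before left it, along the tool's axes as they then stand; what a row does not reach is not made up. A row lasts 1/12 s, in which the tool goes at most 41.7 mm and 7.16 degrees, less where a joint would pass 70% of its speed; a pose out of reach is approached as far as the arm can. A call with a number of a shift or a turn outside -1 to 1 is refused whole. A call with a gripper value outside its range is refused whole. The fingers move at their own pace and stop on an object; "force" is the grip in N (left out, the last holds). Time passes only in rows, so rows that do not move let the fingers close. It gives the time, the measured TCP pose, the force and the opening at its end, in the units of the state.
- ctrl.get_state(): the state, without advancing time (a new reading comes with each control period).
- ctrl.grab_frame(name): name is "scene" or "top" or "wrist"; returns the picture (420x560x3 uint8, red, green, blue); there is no depth.
- ctrl.camera_params(name): a dict with "fx", "fy", "cx", "cy" (pixels), "rvec" (rotation vector, rad) and "tvec" (3), from world to camera coordinates, as OpenCV has them. Camera axes: x right, y down, z forward; pixel columns grow to the right and rows downward; lengths in m; the calibration is good to about 2 mm. A picture is of the moment at which its call begins: read the wrist's pose just before it. camera_params takes no time and is no camera call; for the wrist camera it gives the pose at the moment of the call.
- ctrl.sign_off(): hands the job in, once; it reports no verdict.
Trained networks look in the newest picture that a camera, given by its name, has taken for a name from the list of things; names that differ only in an ending like _2 or _b are one class to them, and where a whole thing is asked for, a point or a joint stands for the part that bears it (a point fixed in the world has none). Each returns a list of dicts, best first, with "score" (0 to 1); they miss things now and then, are a little off and sometimes report something else, mostly with a low value. They report only what shows in the picture. A call takes as long as a camera call. They do not tell look-alikes from the thing itself.
- ctrl.recognise(target, camera): "extent" ([left, top, width, height] in pixels, round what is visible of it).
The state is a dict: "time_s": time; "qpos": joint angles; "joint_vel": joint speeds; "joint_efforts": joint torques, N m; "tool_pos": TCP position; "tool_rot": TCP orientation; "contact_force": force on the tool from outside, world axes, zero at the start; "ft_torque": the same for the moment, N m; "width": finger opening in m.
Only numpy, scipy, OpenCV 4.12 (cv2) and the standard library are available. Lean on these libraries where they do the work, as an engineer would, in place of code of your own. Each camera call takes 0.05 s, during which the arm holds its last target.

## Task

Pack away the blue kidney trays: first lift the orange retainer bar straight up out of its slots in the white storage case and set it upright, lengthwise on the middle of the black rubber mat. Then nest every blue tray on the bench, one on another, fully down and the same way round as the grey tray fixed in the case, and gently lower the case's clear hinged lid until it is shut, without slamming it. Leave the wash bottle and the amber jar beyond the case where they are.

Things in the scene. Friction and masses are not known exactly. Their poses are not given: they have to be found in the camera images.
- case: white open-topped storage case fixed on the bench, outside 175 x 160 mm (x, y), walls 5 mm thick, 92 mm high. Origin: centre of its underside; x points away from the robot to the hinge side, z up. Ribs on both side walls, 52 mm to -x of the centre, 16 mm deep and 62 mm high above the bench, form the retainer's slots.
- base_tray: grey kidney tray fixed in the case, 135 mm over the ends (x), 59 mm across the middle (y), 32 mm high, walls flaring 15 deg; convex side +y, hollow side -y (extents -36 to +30 mm). Origin: middle of the underside, 5 mm above the bench; z up. Nested trays have their origins 16, 32, 48 mm above this one, axes the same way.
- base_notch (a point): point on the grey tray's rim, in the middle of its hollow side (28 mm to its -y, 32 mm above its origin)
- retainer: loose orange bar, 90 g, 146 mm long (y), 20 mm high, 13 mm thick; T-shaped ends 32 mm wide held in the case's slots with 2 mm play, free once 25 mm up, over the walls 56 mm up. Finger tab in the middle, 12 mm thick in y, 36 mm long in x, 20 to 46 mm above the underside: grip it closing along y. Origin: middle of the underside, 38 mm above the bench at the start.
- mat: black rubber mat lying on the bench, 80 x 170 x 2 mm (x, y, z). Origin: centre of its underside; its long side is y.
- tray_a: loose blue kidney tray, 80 g, shape, axes and origin as base_tray. Grip from above across the middle: the upright 13 mm rim band has flat outer faces 20 mm long at x = 0, y = +29.5 and -29.5 mm; keep fingers within 13 mm below the rim (32 mm). Cross ribs inside stop a nested tray 16 mm higher, 1.7 mm play all round at the seat. May be absent.
- tray_b: the same as tray_a: loose blue kidney tray with the same axes and sizes. May be absent.
- tray_c: the same as tray_a: loose blue kidney tray with the same axes and sizes. May be absent.
- lid (a joint): angle of the clear lid (rad): 0 shut, grows as it opens up and away from the robot, up to 1.75. A stiff (friction) hinge keeps it where it is left; push it with closed fingers on its outer face, from behind its upper edge forward and then down.
- lid_hinge (a point): middle of the lid's hinge line, on the far (+x) rim of the case; the line runs along the case's y. The lid is a 6 mm panel reaching about 175 mm from it, 160 mm wide.
- lid_handle (a point): outer end of the small grey knob in the middle of the lid's width, 145 mm from the hinge line (30 mm short of the free edge), standing 35 mm out of the lid's outer face (upward when shut): push the lid beside it, not on it
- wash_bottle: bystander: white bottle 50 mm across, 110 mm tall, origin at centre of underside
- jar: bystander: amber jar with red cap, 48 mm across, 50 mm tall, origin at centre of underside
Mind the look-alikes: they are no part of the job. There is more than one size of the case; the job needs the smaller.

How it is judged:
By the outcome, as a careful person would: the job done as asked, in the order asked, and still so for the second after the job is handed in, with the robot touching nothing.
Of tray_a, tray_b, tray_c only 2 to 3 are there at a start; the rules pass over those that are not, and their reading is None.
At some moment in a run one of tray_a, tray_b, tray_c may be knocked a few centimetres aside while the robot is not near it.
It also fails if it takes over 208 s, if anything falls off the work surface, if the arm or the gripper's body presses on something with over 40 N, if the wrist force passes 120 N, or if a joint passes its speed limit or range.

## Working session

There is one attempt and no reset: what is moved stays moved. The work goes in short steps, Python scripts to look and compute and a tool call to move; the robot and the scene stay as the last step left them, time stands still between calls to the robot, and variables do not carry over. Pictures are saved under pics/ and viewed, and the job is handed in when it is done.

Besides the shell and the picture viewer there is one more tool, called after "Emit:" as a command line: name --argument value ..., lists and objects as JSON in quotes. arm_command: Moves the arm, as the interface text tells. Shift numbers are shares of 2 cm and turn numbers shares of 4 degrees, none past 1 either way. Its arguments: {"type":"object","properties":{"commands":{"type":"array"},"force":{"type":"number"}},"required":["commands"]}

```bash
ls; mkdir -p pics
python3 - <<'E'
from cell import ctrl
import cv2
print(ctrl.get_state())
for n in ("scene","top"):
    cv2.imwrite(f"pics/{n}0.png",ctrl.grab_frame(n)[:,:,::-1]); print(n,ctrl.camera_params(n))
    for t in ("case","base_tray","base_notch","retainer","mat","tray_a","lid_hinge","lid_handle","wash_bottle","jar"):
        try: print(t,[(round(d["score"],2),[round(v) for v in d["extent"]]) for d in ctrl.recognise(t,n)])
        except Exception as e: print(t,e)
E
```

```text
pics
{'time_s': 0.0, 'qpos': array([-1.54381248e+00,  2.59312176e-01,  1.53607037e+00,  1.19747071e-05,
        1.34796218e+00, -2.02811482e-01]), 'joint_vel': array([-0.00069978, -0.00089595,  0.00114367,  0.00057026, -0.00016806,
        0.00090977]), 'joint_efforts': array([ 6.60313563e-04, -4.37310970e+01, -2.84001607e+01,  7.19132437e-02,
        4.15282126e-02, -1.41223554e-04]), 'tool_pos': array([ 0.12528444, -0.53499772,  0.21783938]), 'tool_rot': array([ 0.70250283,  0.08168201, -0.70238583,  0.08044862]), 'contact_force': array([-0.52189971,  0.42992014,  0.1764318 ]), 'ft_torque': array([-0.00525129, -0.0283038 ,  0.00268742]), 'width': 0.09310614336033315}
scene {'fx': 423.1315385244323, 'fy': 423.1315385244323, 'cx': 270.7355648644955, 'cy': 206.02571315017167, 'rvec': array([ 0.99315307,  2.54175586, -0.98402705]), 'tvec': array([ 0.33659622, -0.15120651,  1.41270378])}
case [(0.77, [171, 191, 112, 101]), (0.7, [218, 93, 96, 92]), (0.38, [213, 230, 45, 38])]
base_tray [(0.9, [211, 233, 48, 32])]
base_notch [(0.72, [213, 236, 46, 32])]
retainer [(0.69, [243, 216, 24, 33
[... 334 characters left out ...]

top {'fx': 507.47131347496384, 'fy': 507.47131347496384, 'cx': 275.53970005791285, 'cy': 206.68032031083678, 'rvec': array([ 2.15794232, -2.18843492,  0.08578368]), 'tvec': array([0.022441  , 0.46341085, 1.18468675])}
case [(0.94, [245, 66, 89, 137]), (0.59, [351, 258, 125, 96])]
base_tray [(0.87, [270, 132, 32, 60])]
base_notch [(0.71, [273, 136, 31, 57])]
retainer [(0.55, [249, 172, 65, 23])]
mat [(0.65, [128, 131, 68, 40])]
tray_a [(0.92, [144, 186, 44, 51]), (0.84, [391, 137, 51, 42]), (0.6, [378, 194, 57, 30])]
lid_hinge [(0.73, [254, 68, 81, 55])]
lid_handle [(0.87, [359, 258, 116, 101]), (0.85, [252, 69, 83, 54])]
wash_bottle [(0.8, [330, 84, 17, 27])]
jar [(0.86, [213, 88, 23, 24])]
```

View pics/scene0.png

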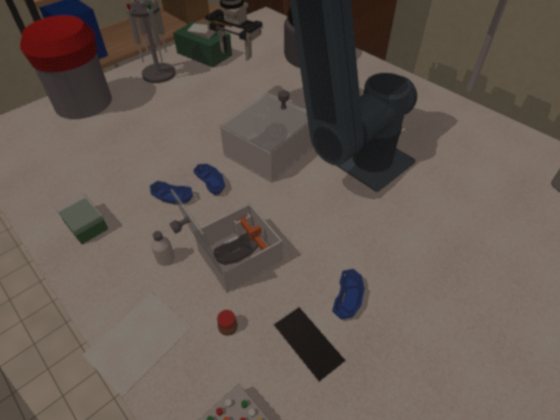

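View pics/top0.png

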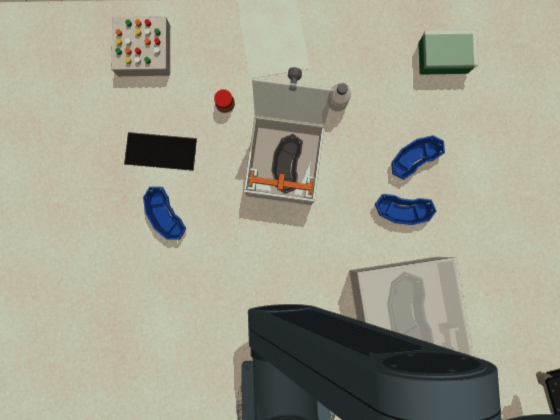

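```bash
cat > h.py <<'E'
from cell import ctrl
import cv2, numpy as np
from scipy.spatial.transform import Rotation as R
np.set_printoptions(precision=4,suppress=True)
def cam(n):
    p=ctrl.camera_params(n); Rm=cv2.Rodrigues(np.array(p["rvec"]))[0]; K=np.array([[p["fx"],0,p["cx"]],[0,p["fy"],p["cy"]],[0,0,1]])
    return K,Rm,np.array(p["tvec"])
def p2w(c,uv,z):
    K,Rm,t=c; uv=np.atleast_2d(np.array(uv,float)); d=(np.linalg.inv(K)@np.c_[uv,np.ones(len(uv))].T).T@Rm
    C=-Rm.T@t; s=(z-C[2])/d[:,2]; return C+d*s[:,None]
def w2p(c,X):
    K,Rm,t=c; Y=np.atleast_2d(np.array(X,float))@Rm.T+t; Y=Y@K.T; return Y[:,:2]/Y[:,2:]
def snap(n,name,crop=None,s=1):
    im=ctrl.grab_frame(n)[:,:,::-1].copy()
    o=im
    if crop: x,y,w,h=crop; o=im[y:y+h,x:x+w]
    if s!=1: o=cv2.resize(o,None,fx=s,fy=s,interpolation=cv2.INTER_CUBIC)
    cv2.imwrite(f"pics/{name}.png",o); return im
def down(psi):
    # tool x down, tool y at heading psi (world, rad) -> rotation
    x=np.array([0,0,-1.]); y=np.array([np.cos(psi),np.sin(psi),0]); return R.from_matrix(np.c_[x,y,np.cross(x,y)])
def plan(pos=None,rot=None):
    """units to go from current MEASURED pose to target"""
    s=ctrl.get_state(); Rc=R.from_quat(s["tool_rot"]); 
    if rot is None: rot=Rc
    if pos is None: pos=s["tool_pos"]
    rv=(Rc.inv()*rot).as_rotvec(degrees=True)/4
    d=np.array(pos)-s["tool_pos"]
    print("turn total(units)",rv.round(2),"shift in current axes",(Rc.inv().apply(d)/.02).round(2),"shift in final axes",(rot.inv().apply(d)/.02).round(2),"t",round(s["time_s"],2))
def st():
    s=ctrl.get_state(); M=R.from_quat(s["tool_rot"]).as_matrix()
    print("t",round(s["time_s"],2),"pos",s["tool_pos"],"x",M[:,0],"ypsi",np.degrees(np.arctan2(M[1,1],M[0,1])).round(2),"F",s["contact_force"].round(1),"w",round(s["width"],4),"q",s["qpos"].round(2))
E
python3 - <<'E'
from h import *
st()
c=cam("top"); print("C",-c[1].T@c[2])
c2=cam("scene"); print("C",-c2[1].T@c2[2])
im=snap("top","top1",(100,50,380,210),2)
b=im.astype(int)
blue=((b[:,:,0]>90)&(b[:,:,2]<70)&(b[:,:,0]-b[:,:,2]>60)).astype(np.uint8)
n,l,s,ce=cv2.connectedComponentsWithStats(blue)
for i in range(1,n):
    if s[i,4]>100:
        ys,xs=np.where(l==i); P=p2w(c,np.c_[xs,ys],.02); m=P.mean(0); w,v=np.linalg.eigh(np.cov(P[:,:2].T)); print("tray",m,np.degrees(np.arctan2(v[1,1],v[0,1])), 4*np.sqrt(w),s[i])
ims=cam("wrist"); print("wrist C",-ims[1].T@ims[2], ims[1][2])
print("mat",p2w(c,[[125,163],[127,132],[196,138],[194,170]],.002))
print("case rim",p2w(c,[[245,198],[314,203],[252,120],[322,126]],.092))
E
```

```text
t 1.1 pos [ 0.1253 -0.5355  0.2187] x [ 0. -0. -1.] ypsi -76.83 F [ 0.2 -0.1  0.5] w 0.093 q [-1.54  0.26  1.53  0.    1.35 -0.2 ]
C [0.3592 0.0071 1.2205]
C [0.9448 0.5681 0.9574]
tray [ 0.5618 -0.3058  0.02  ] 115.29958658813621 [0.0649 0.1732] [393 136  51  43 255]
tray [ 0.5953 -0.3542  0.02  ] -160.8760521845556 [0.0247 0.0345] [425 143  11  14 108]
tray [ 0.5795 -0.3105  0.02  ] 123.14385604988608 [0.0361 0.0719] [398 146  27  23 338]
tray [0.4474 0.2822 0.02  ] -150.59276882167723 [0.0626 0.1374] [144 187  41  52 833]
tray [ 0.4492 -0.2765  0.02  ] 79.83713523654438 [0.0626 0.1291] [376 195  60  30 696]
tray [ 0.4489 -0.3263  0.02  ] -164.8755670665719 [0.025  0.0343] [415 205  11  14 113]
wrist C [ 0.2015 -0.5175  0.3854] [-0.2716 -0.0634 -0.9603]
mat [[0.5773 0.3811 0.002 ]
 [0.654  0.3771 0.002 ]
 [0.6364 0.208  0.002 ]
 [0.5575 0.2129 0.002 ]]
case rim [[ 0.4779  0.0835  0.092 ]
 [ 0.4644 -0.0705  0.092 ]
 [ 0.6554  0.0661  0.092 ]
 [ 0.6391 -0.0922  0.092 ]]
```

View pics/top1.png

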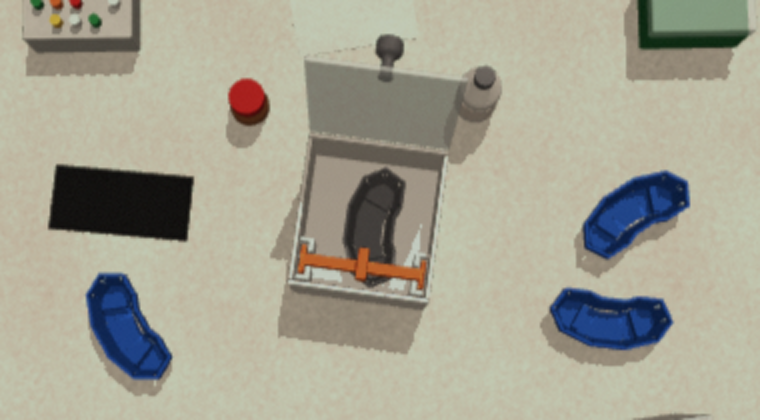

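Emit:
arm_command --commands '[[[-1,0,0],[-0.7,0,0],-1],[[-1,0,0],[-0.7,0,0],-1],[[-1,0,0],[-0.7,0,0],-1],[[-1,0,0],[-0.7,0,0],-1],[[-1,0,0],[-0.7,0,0],-1],[[-1,0,0],[-0.7,0,0],-1],[[-1,0,0],[-0.7,0,0],-1],[[-1,0,0],[-0.7,0,0],-1],[[-1,0,0],[-0.7,0,0],-1],[[-1,0,0],[-0.7,0,0],-1]]'

```text
time_s: 1.98
tool_pos: [0.1253, -0.5354, 0.3594]
tool_rot: [0.632, 0.318, -0.632, 0.318]
contact_force: [0.8, -0.1, -0.5]
width: 0.0933
```

Run:
```python
from h import *
st(); plan([.50,0,.34],down(np.radians(84.8)))
snap("wrist","w0")
```

```text
t 1.98 pos [ 0.1253 -0.5354  0.3594] x [ 0.  0. -1.] ypsi -36.63 F [ 0.8 -0.1 -0.5] w 0.0933 q [-1.54  0.21  1.27  0.    1.67 -0.9 ]
turn total(units) [-30.36  -0.    -0.  ] shift in current axes [  0.97  -0.94 -32.66] shift in final axes [ 0.97 28.36 16.23] t 1.98
```

View pics/w0.png

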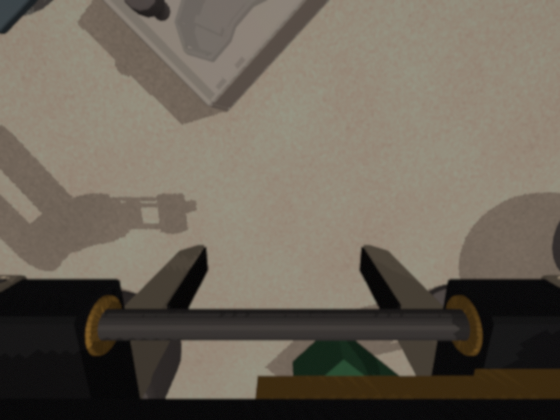

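Emit:
arm_command --commands '[[[-1,0,0],[0,0,-1],-1],[[-1,0,0],[0,0,-1],-1],[[-1,0,0],[0,0,-1],-1],[[-1,0,0],[0,0,-1],-1],[[-1,0,0],[0,0,-1],-1],[[-1,0,0],[0,0,-1],-1],[[-1,0,0],[0,0,-1],-1],[[-1,0,0],[0,0,-1],-1],[[-1,0,0],[0,0,-1],-1],[[-1,0,0],[0,0,-1],-1]]'

```text
time_s: 2.87
tool_pos: [0.1888, -0.3489, 0.3581]
tool_rot: [0.486, 0.514, -0.485, 0.514]
contact_force: [-0.7, -0.4, 1.6]
width: 0.0926
```

Emit:
arm_command --commands '[[[-1,0,0],[0,1,0],-1],[[-1,0,0],[0,1,0],-1],[[-1,0,0],[0,1,0],-1],[[-1,0,0],[0,1,0],-1],[[-1,0,0],[0,1,0],-1],[[-1,0,0],[0,1,0],-1],[[-1,0,0],[0,1,0],-1],[[-1,0,0],[0,1,0],-1],[[-1,0,0],[0,1,0],-1],[[-1,0,0],[0,1,0],-1]]'

```text
time_s: 3.7
tool_pos: [0.3722, -0.2787, 0.3581]
tool_rot: [0.281, 0.649, -0.28, 0.649]
contact_force: [-0.4, 0.7, 0.2]
width: 0.0929
```

Emit:
arm_command --commands '[[[-1,0,0],[0,1,0],-1],[[-1,0,0],[0,1,0],-1],[[-1,0,0],[0,1,0],-1],[[-1,0,0],[0,1,0],-1],[[-1,0,0],[0,1,0],-1],[[-1,0,0],[0,1,0],-1],[[-1,0,0],[0,1,0],-1],[[-1,0,0],[0,1,0],-1],[[-1,0,0],[0,1,0],-1],[[-1,0,0],[0,1,0],-1]]'

```text
time_s: 4.53
tool_pos: [0.4661, -0.1066, 0.3581]
tool_rot: [0.042, 0.706, -0.041, 0.706]
contact_force: [-0.2, 0.2, 0.3]
width: 0.0928
```

Run:
```python
from h import *
st(); plan([.60,0,.34],down(np.radians(84.8)))
snap("wrist","w1")
```

```text
t 4.53 pos [ 0.4661 -0.1066  0.3581] x [-0.0004  0.0002 -1.    ] ypsi 83.26 F [-0.2  0.2  0.3] w 0.0928 q [-0.46  0.07  1.43  0.    1.64 -1.91]
turn total(units) [-0.38 -0.01 -0.  ] shift in current axes [0.9  6.08 6.02] shift in final axes [0.9  5.91 6.18] t 4.53
```

View pics/w1.png

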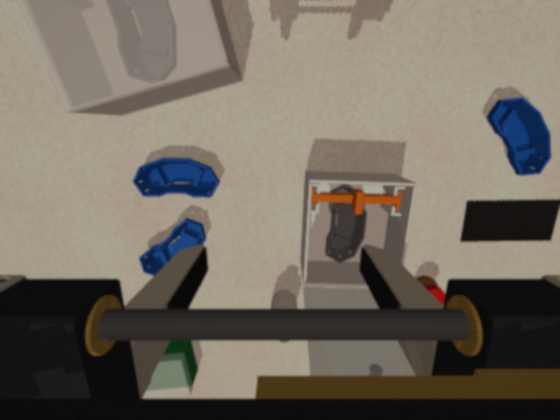

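Emit:
arm_command --commands '[[[-0.4,0,0],[0,0.6,0.6],-1],[[0,0,0],[0,0.6,0.6],-1],[[0,0,0],[0,0.6,0.6],-1],[[0,0,0],[0,0.6,0.6],-1],[[0,0,0],[0,0.6,0.6],-1],[[0,0,0],[0,0.6,0.6],-1],[[0,0,0],[0,0.6,0.6],-1],[[0,0,0],[0,0.6,0.6],-1],[[0,0,0],[0,0.6,0.6],-1],[[0,0,0],[0,0.5,0.6],-1]]'

```text
time_s: 5.42
tool_pos: [0.597, -0.0008, 0.3581]
tool_rot: [0.033, 0.707, -0.033, 0.706]
contact_force: [-0.1, 0.1, 1.4]
width: 0.0932
```

Emit:
arm_command --commands '[[[0,0,0],[0,0,0],-1],[[0,0,0],[0,0,0],-1]]'

```text
time_s: 5.58
tool_pos: [0.5964, -0.0013, 0.3577]
tool_rot: [0.032, 0.707, -0.032, 0.706]
contact_force: [0.0, 0.2, -0.2]
width: 0.0927
```

Run:
```python
from h import *
st()
snap("wrist","w2")
```

```text
t 5.58 pos [ 0.5964 -0.0013  0.3577] x [-0.0015 -0.0001 -1.    ] ypsi 84.75 F [ 0.   0.2 -0.2] w 0.0927 q [-0.19  0.3   1.15 -0.    1.69 -1.67]
```

View pics/w2.png

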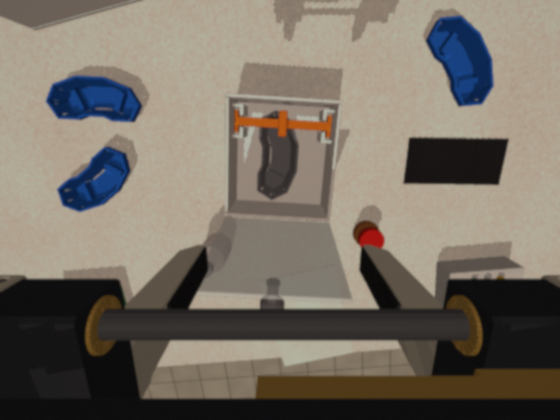

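Run:
```python
from h import *
c=cam("wrist"); np.savez("w2cam.npz",K=c[0],R=c[1],t=c[2]); print(c[0][0,0],-c[1].T@c[2])
im=cv2.imread("pics/w2.png"); 
cv2.imwrite("pics/w2case.png",cv2.resize(im[85:230,215:350],None,fx=4,fy=4,interpolation=cv2.INTER_CUBIC))
```

```text
297.34813001554517 [0.5185 0.0058 0.5249]
```

View pics/w2case.png

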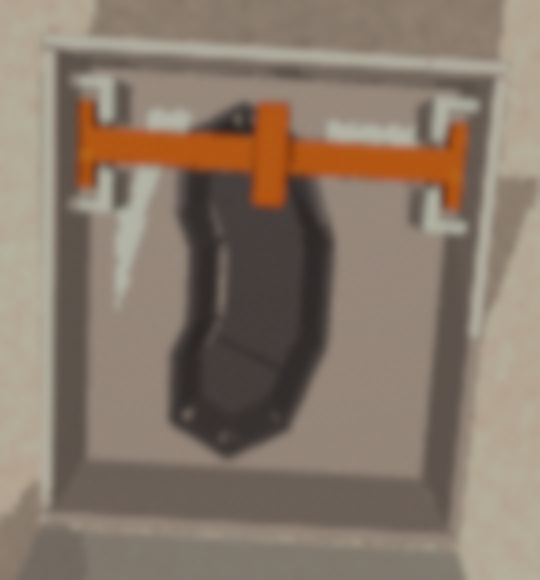

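Run:
```python
from h import *
d=np.load("w2cam.npz"); c=(d["K"],d["R"],d["t"])
def f(p,z): return p2w(c,np.array(p)/4+np.array([215,85]),z)
rim=f([[45,42],[500,65],[42,518],[458,548]],.092); print("rim",rim)
print(np.linalg.norm(rim[0]-rim[1]),np.linalg.norm(rim[0]-rim[2]),np.linalg.norm(rim[1]-rim[3]))
ctr=rim.mean(0);print(ctr)
tab=f([[255,103],[290,103],[287,208],[251,207]],.084);print("tab",tab,tab.mean(0))
e=f([[87,145],[459,166]],.058);print("bar ends",e,e.mean(0),np.linalg.norm(e[0]-e[1]))
v=e[1]-e[0];print("bar yaw",np.degrees(np.arctan2(-v[0],v[1])))
t=f([[245,102],[228,457],[328,243],[195,255]],.037);print("tray tips",t,np.linalg.norm(t[0]-t[1])); v=t[1]-t[0];print("yaw",np.degrees(np.arctan2(v[1],v[0])))
m=p2w(c,[[412,137],[508,139],[500,185],[404,183]],.002);print("mat",m,m.mean(0))
```

```text
rim [[ 0.4735 -0.0679  0.092 ]
 [ 0.495   0.086   0.092 ]
 [ 0.6411 -0.0935  0.092 ]
 [ 0.6675  0.0634  0.092 ]]
0.15539113438594573 0.16951771425691747 0.17402769132180304
[ 0.5693 -0.003   0.092 ]
tab [[ 0.4992  0.0013  0.084 ]
 [ 0.5004  0.0136  0.084 ]
 [ 0.5359  0.0094  0.084 ]
 [ 0.5344 -0.0035  0.084 ]] [0.5175 0.0052 0.084 ]
bar ends [[ 0.5072 -0.0632  0.058 ]
 [ 0.5275  0.0756  0.058 ]] [0.5174 0.0062 0.058 ] 0.14024027420511895
bar yaw -8.328359640607639
tray tips [[ 0.4965 -0.003   0.037 ]
 [ 0.6371 -0.024   0.037 ]
 [ 0.5529  0.0249  0.037 ]
 [ 0.5527 -0.0287  0.037 ]] 0.14224377634311058
yaw -8.507150238788224
mat [[0.5587 0.223  0.002 ]
 [0.577  0.3866 0.002 ]
 [0.6568 0.382  0.002 ]
 [0.6375 0.2111 0.002 ]] [0.6075 0.3007 0.002 ]
```

Run:
```python
from h import *
c=cam("top")
e=p2w(c,np.array([[302,259],[422,273]])/2+[100,50],.058); v=e[1]-e[0]; print(e,e.mean(0),np.degrees(np.arctan2(-v[0],v[1])))
t=p2w(c,np.array([[383,168],[372,286]])/2+[100,50],.037);v=t[0]-t[1];print(t,t.mean(0),np.linalg.norm(v),np.degrees(np.arctan2(v[1],v[0])))
t=p2w(c,np.array([[363,264]])/2+[100,50],.084);print(t)
plan([.5175,.0055,.14],down(np.radians(82.5)))
```

```text
[[ 0.5243  0.0715  0.058 ]
 [ 0.5059 -0.0667  0.058 ]] [0.5151 0.0024 0.058 ] 172.4453360292871
[[ 0.6346 -0.0244  0.037 ]
 [ 0.4941 -0.0092  0.037 ]] [ 0.5643 -0.0168  0.037 ] 0.14129949809297782 -6.177394718719065
[[0.5139 0.0013 0.084 ]]
turn total(units) [ 0.55 -0.02  0.01] shift in current axes [10.91  0.   -3.93] shift in final axes [10.9  -0.15 -3.94] t 5.63
```

Emit:
arm_command --commands '[[[0.6,0,0],[1,0,-0.4],-1],[[0,0,0],[1,0,-0.4],-1],[[0,0,0],[1,0,-0.4],-1],[[0,0,0],[1,0,-0.4],-1],[[0,0,0],[1,0,-0.4],-1],[[0,0,0],[1,0,-0.4],-1],[[0,0,0],[1,0,-0.4],-1],[[0,0,0],[1,0,-0.4],-1],[[0,0,0],[1,0,-0.4],-1],[[0,0,0],[1,0,-0.3],-1]]'

```text
time_s: 6.47
tool_pos: [0.5177, 0.008, 0.1582]
tool_rot: [0.047, 0.705, -0.048, 0.706]
contact_force: [-0.9, 0.8, -0.4]
width: 0.0929
```

Emit:
arm_command --commands '[[[0,0,0],[0.3,0,0],-1],[[0,0,0],[0,0,0],-1]]'

```text
time_s: 6.63
tool_pos: [0.5174, 0.0083, 0.1515]
tool_rot: [0.048, 0.707, -0.047, 0.704]
contact_force: [0.5, -0.0, 0.6]
width: 0.093
```

Run:
```python
from h import *
st()
c=cam("wrist"); np.savez("w3cam.npz",K=c[0],R=c[1],t=c[2])
snap("wrist","w3")
s=ctrl.get_state(); print(w2p(c,[s["tool_pos"]]))
```

```text
t 6.63 pos [0.5174 0.0083 0.1515] x [-0.003   0.0004 -1.    ] ypsi 82.29 F [ 0.5 -0.   0.6] w 0.093 q [-0.2   0.26  1.71 -0.    1.18 -1.64]
[[282.553  260.3708]]
```

View pics/w3.png

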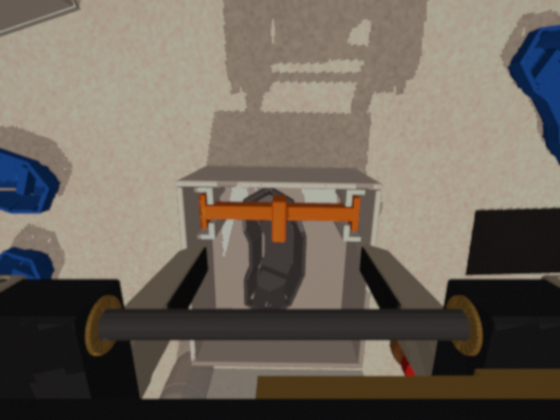

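Run:
```python
from h import *
im=cv2.imread("pics/w3.png"); 
cv2.imwrite("pics/w3c.png",cv2.resize(im[165:265,170:390],None,fx=3.6,fy=3.6,interpolation=cv2.INTER_CUBIC))
d=np.load("w3cam.npz"); c=(d["K"],d["R"],d["t"])
hsv=cv2.cvtColor(im,cv2.COLOR_BGR2HSV); m=((hsv[:,:,0]<14)&(hsv[:,:,1]>190)&(hsv[:,:,2]>120)); m[:180]=0;m[260:]=0;m[:,:190]=0;m[:,370:]=0
ys,xs=np.where(m); print(xs.min(),xs.max(),ys.min(),ys.max())
for x in (204,215,230,250,279,310,330,345,357):
    r=np.where(m[:,x])[0]; print(x,r.min(),r.max())
for y in (198,225,232,238):
    r=np.where(m[y])[0]; print(y,r.min(),r.max())
```

```text
199 359 195 241
204 195 227
215 205 217
230 206 217
250 206 219
279 201 241
310 207 219
330 207 219
345 208 219
357 197 226
198 199 358
225 201 357
232 272 285
238 272 284
```

View pics/w3c.png

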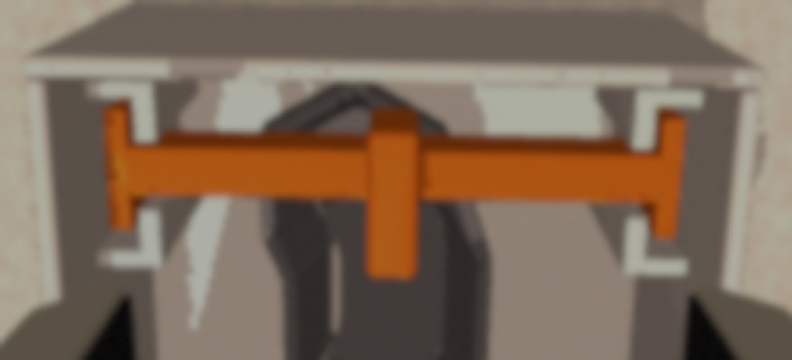

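Run:
```python
from h import *
d=np.load("w3cam.npz"); c=(d["K"],d["R"],d["t"])
e=p2w(c,[[202.2,211.7],[356.7,213.6]],.058);v=e[1]-e[0];print(e,e.mean(0),np.linalg.norm(v),np.degrees(np.arctan2(-v[0],v[1])))
print(p2w(c,[[279,220.5],[279,198.9],[279,242.2]],.084))
rim=p2w(c,np.array([[30,65],[762,72]])/3.6+[170,165],.092);v=rim[1]-rim[0];print("rim",rim,rim.mean(0),np.linalg.norm(v),np.degrees(np.arctan2(-v[0],v[1])))
```

```text
[[ 0.5058 -0.0642  0.058 ]
 [ 0.5264  0.0754  0.058 ]] [0.5161 0.0056 0.058 ] 0.14111082723848117 -8.409576274190359
[[0.5152 0.0055 0.084 ]
 [0.497  0.0081 0.084 ]
 [0.5343 0.0029 0.084 ]]
rim [[ 0.4722 -0.0668  0.092 ]
 [ 0.4947  0.0887  0.092 ]] [0.4835 0.0109 0.092 ] 0.1570710697670759 -8.225006870645666
```

Emit:
arm_command --commands '[[[0.12,0,0],[0.5,-0.15,-0.05],0],[[0,0,0],[0.5,0,0],0],[[0,0,0],[0.5,0,0],0],[[0,0,0],[0.5,0,0],0],[[0,0,0],[0.5,0,0],0],[[0,0,0],[0,0,0],0],[[0,0,0],[0,0,0],0]]'

```text
time_s: 7.27
tool_pos: [0.5171, 0.006, 0.1017]
tool_rot: [0.05, 0.706, -0.05, 0.705]
contact_force: [0.6, -0.5, 0.6]
width: 0.0511
```

Run:
```python
from h import *
st(); plan([.516,.0055,.0615],down(np.radians(81.8)))
snap("wrist","w4")
```

```text
t 7.27 pos [0.5171 0.006  0.1017] x [-0.002   0.0004 -1.    ] ypsi 81.89 F [ 0.6 -0.5  0.6] w 0.0511 q [-0.2   0.31  1.77  0.    1.06 -1.63]
turn total(units) [ 0.02 -0.03 -0.  ] shift in current axes [ 2.01 -0.03 -0.05] shift in final axes [ 2.01 -0.03 -0.05] t 7.27
```

View pics/w4.png

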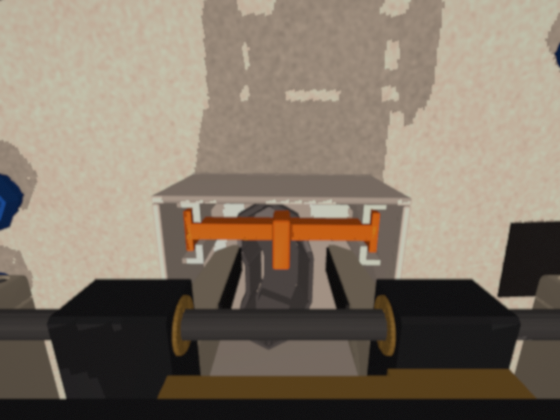

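Emit:
arm_command --commands '[[[0,0,0],[0.5,0,0],0],[[0,0,0],[0.5,0,0],0],[[0,0,0],[0.5,0,0],0],[[0,0,0],[0.5,0,0],0],[[0,0,0],[0,0,0],0],[[0,0,0],[0,0,0],0]]'

```text
time_s: 7.82
tool_pos: [0.5169, 0.006, 0.0616]
tool_rot: [0.05, 0.706, -0.05, 0.705]
contact_force: [0.0, -0.2, 0.2]
width: 0.0465
```

Emit:
arm_command --commands '[[[0,0,0],[0,0,0],1],[[0,0,0],[0,0,0],1],[[0,0,0],[0,0,0],1],[[0,0,0],[0,0,0],1],[[0,0,0],[0,0,0],1],[[0,0,0],[0,0,0],1],[[0,0,0],[0,0,0],1],[[0,0,0],[0,0,0],1]]' --force 20

```text
time_s: 8.48
tool_pos: [0.5179, 0.0057, 0.063]
tool_rot: [0.05, 0.705, -0.05, 0.706]
contact_force: [0.1, -1.0, 2.4]
width: 0.0123
```

Run:
```python
from h import *
st()
```

```text
t 8.48 pos [0.5179 0.0057 0.063 ] x [ 0.0005 -0.0002 -1.    ] ypsi 81.88 F [ 0.1 -1.   2.4] w 0.0123 q [-0.2   0.36  1.81 -0.    0.97 -1.63]
```

Gripped the tab (12.3 mm). Lift straight up, watching forces.

Emit:
arm_command --commands '[[[0,0,0],[-0.3,0,0],1],[[0,0,0],[-0.4,0,0],1],[[0,0,0],[-0.4,0,0],1],[[0,0,0],[-0.4,0,0],1],[[0,0,0],[-0.4,0,0],1]]'

```text
time_s: 8.9
tool_pos: [0.5179, 0.0058, 0.1018]
tool_rot: [0.05, 0.705, -0.05, 0.706]
contact_force: [0.2, -0.3, -1.5]
width: 0.0119
```

Emit:
arm_command --commands '[[[0,0,0],[-0.5,0,0],1],[[0,0,0],[-0.6,0,0],1],[[0,0,0],[-0.6,0,0],1],[[0,0,0],[-0.6,0,0],1],[[0,0,0],[-0.6,0,0],1],[[0,0,0],[-0.6,0,0],1]]'

```text
time_s: 9.4
tool_pos: [0.5177, 0.0059, 0.1721]
tool_rot: [0.05, 0.705, -0.05, 0.706]
contact_force: [0.8, -0.4, -1.4]
width: 0.0121
```

Run:
```python
from h import *
st()
snap("wrist","w5")
c=cam("wrist"); np.savez("w5cam.npz",K=c[0],R=c[1],t=c[2])
```

```text
t 9.4 pos [0.5177 0.0059 0.1721] x [ 0.0006 -0.0001 -1.    ] ypsi 81.89 F [ 0.8 -0.4 -1.4] w 0.0121 q [-0.2   0.24  1.68  0.    1.22 -1.63]
```

View pics/w5.png

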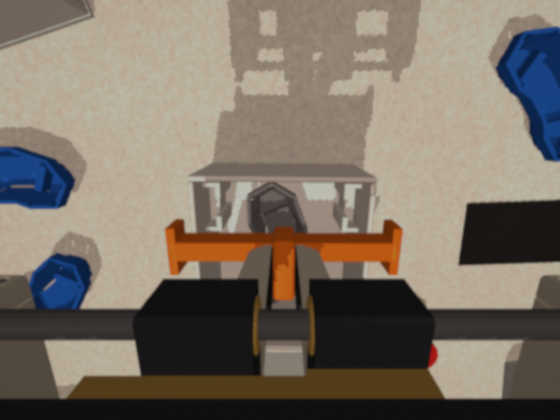

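Emit:
arm_command --commands '[[[0,0,0],[-0.4,0.5,0],1],[[0,0,0],[0,1,0],1],[[0,0,0],[0,1,0],1],[[0,0,0],[0,1,0],1],[[0,0,0],[0,1,0],1],[[0,0,0],[0,1,0],1],[[0,0,0],[0,1,0],1],[[0,0,0],[0,1,0],1],[[0,0,0],[0,1,0],1],[[0,0,0],[0,1,0],1]]'

```text
time_s: 10.28
tool_pos: [0.544, 0.1957, 0.1785]
tool_rot: [0.05, 0.706, -0.05, 0.705]
contact_force: [-0.5, -0.6, -1.2]
width: 0.0115
```

Emit:
arm_command --commands '[[[-0.4,0,0],[0,1,1],1],[[0,0,0],[0,1,1],1],[[0,0,0],[0,1,1],1],[[0,0,0],[0,1,1],1],[[0,0,0],[0,0.8,1],1],[[0,0,0],[0,0.4,0.5],1],[[0,0,0],[0,0,0],1],[[0,0,0],[0,0,0],1]]'

```text
time_s: 10.95
tool_pos: [0.6654, 0.2849, 0.1774]
tool_rot: [0.04, 0.707, -0.04, 0.705]
contact_force: [-0.8, -0.3, -0.6]
width: 0.0118
```

Run:
```python
from h import *
st()
snap("wrist","w6")
c=cam("wrist"); np.savez("w6cam.npz",K=c[0],R=c[1],t=c[2])
```

```text
t 10.95 pos [0.6654 0.2849 0.1774] x [-0.0022 -0.0005 -1.    ] ypsi 83.53 F [-0.8 -0.3 -0.6] w 0.0118 q [ 0.25  0.6   1.11  0.    1.44 -1.21]
```

View pics/w6.png

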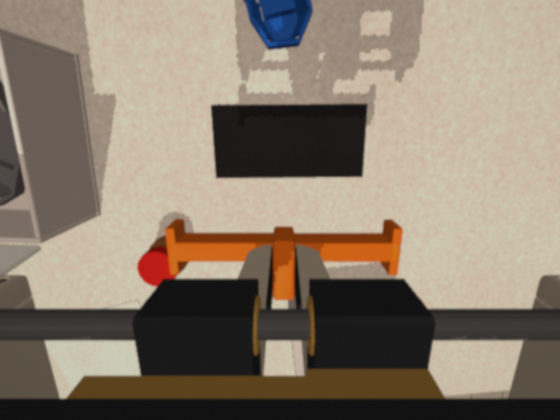

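Run:
```python
from h import *
d=np.load("w6cam.npz"); c=(d["K"],d["R"],d["t"])
m=p2w(c,[[212,106],[366,105],[364,177.5],[216,177.5]],.002);print(m,m.mean(0))
for a,b in((0,1),(3,2)): v=m[b]-m[a];print(np.linalg.norm(v),np.degrees(np.arctan2(-v[0],v[1])))
print(np.linalg.norm(m[0]-m[3]))
plan([*m.mean(0)[:2],.06],down(np.radians(83.5)))
```

```text
[[0.5594 0.2187 0.002 ]
 [0.5772 0.3852 0.002 ]
 [0.6565 0.3802 0.002 ]
 [0.6373 0.2093 0.002 ]] [0.6076 0.2984 0.002 ]
0.1674522965218957 -6.089721659820794
0.17194177871747288 -6.442575569281364
0.07838836927709938
turn total(units) [ 0.   -0.03  0.01] shift in current axes [ 5.9   0.37 -2.92] shift in final axes [ 5.89  0.37 -2.93] t 11.0
```

Emit:
arm_command --commands '[[[0,0,0],[0.6,0.05,-0.4],1],[[0,0,0],[0.8,0.05,-0.4],1],[[0,0,0],[0.8,0.05,-0.4],1],[[0,0,0],[0.8,0.05,-0.4],1],[[0,0,0],[0.8,0.05,-0.4],1],[[0,0,0],[0.8,0.05,-0.4],1],[[0,0,0],[0.8,0.05,-0.4],1],[[0,0,0],[0.8,0,-0.1],1],[[0,0,0],[0.5,0,0],1],[[0,0,0],[0,0,0],1]]'

```text
time_s: 11.83
tool_pos: [0.6069, 0.2968, 0.0426]
tool_rot: [0.04, 0.707, -0.041, 0.704]
contact_force: [-1.5, 0.2, -1.1]
width: 0.0118
```

Run:
```python
from h import *
st(); plan([.607,.298,.0265],down(np.radians(83.6)))
snap("wrist","w7")
```

```text
t 11.83 pos [0.6069 0.2968 0.0426] x [-0.0044 -0.0014 -1.    ] ypsi 83.48 F [-1.5  0.2 -1.1] w 0.0118 q [ 0.29  0.63  1.41 -0.    1.11 -1.17]
turn total(units) [-0.03 -0.06  0.03] shift in current axes [0.8  0.06 0.  ] shift in final axes [ 0.8   0.06 -0.  ] t 11.83
```

View pics/w7.png

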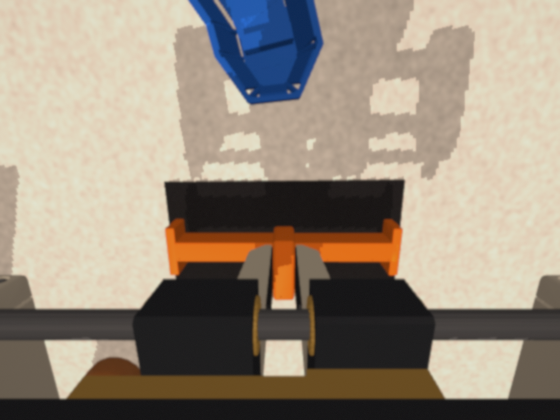

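Centred on the mat. Lower gently to contact.

Emit:
arm_command --commands '[[[0,0,0],[0.2,0,0],1],[[0,0,0],[0.2,0,0],1],[[0,0,0],[0.2,0,0],1],[[0,0,0],[0.2,0,0],1],[[0,0,0],[0,0,0],1],[[0,0,0],[0,0,0],1]]'

```text
time_s: 12.38
tool_pos: [0.6091, 0.2976, 0.0283]
tool_rot: [0.04, 0.706, -0.04, 0.706]
contact_force: [-0.8, 1.2, -1.2]
width: 0.0118
```

Emit:
arm_command --commands '[[[0,0,0],[0.1,0,0],1],[[0,0,0],[0,0,0],1],[[0,0,0],[0,0,0],1]]'

```text
time_s: 12.63
tool_pos: [0.6096, 0.2978, 0.027]
tool_rot: [0.04, 0.706, -0.04, 0.706]
contact_force: [0.8, -0.1, 0.3]
width: 0.0117
```

Emit:
arm_command --commands '[[[0,0,0],[0.05,0,0],1],[[0,0,0],[0,0,0],1],[[0,0,0],[0,0,0],1]]'

```text
time_s: 12.88
tool_pos: [0.6097, 0.2978, 0.027]
tool_rot: [0.04, 0.706, -0.04, 0.706]
contact_force: [-1.5, -1.0, 5.4]
width: 0.0121
```

Emit:
arm_command --commands '[[[0,0,0],[0,0,0],0],[[0,0,0],[0,0,0],0],[[0,0,0],[0,0,0],0],[[0,0,0],[0,0,0],0],[[0,0,0],[0,0,0],0],[[0,0,0],[-0.5,0,0],0],[[0,0,0],[-1,0,0],0],[[0,0,0],[-1,0,0],0],[[0,0,0],[-1,0,0],0],[[0,0,0],[-1,0,0],0]]'

```text
time_s: 13.72
tool_pos: [0.6093, 0.2977, 0.1173]
tool_rot: [0.04, 0.706, -0.04, 0.706]
contact_force: [0.8, -0.6, 0.2]
width: 0.0465
```

Emit:
arm_command --commands '[[[0,0,0],[-1,0,0],-1],[[0,0,0],[-1,0,0],-1],[[0,0,0],[-1,0,0],-1],[[0,0,0],[-1,0,0],-1],[[0,0,0],[0,0,0],-1],[[0,0,0],[0,0,0],-1]]'

```text
time_s: 14.22
tool_pos: [0.61, 0.2979, 0.1975]
tool_rot: [0.041, 0.705, -0.04, 0.707]
contact_force: [-0.5, -0.5, 0.4]
width: 0.0818
```

Run:
```python
from h import *
st()
snap("wrist","w8")
c=cam("wrist"); np.savez("w8cam.npz",K=c[0],R=c[1],t=c[2])
```

```text
t 14.22 pos [0.61   0.2979 0.1975] x [ 0.0034  0.001  -1.    ] ypsi 83.49 F [-0.5 -0.5  0.4] w 0.0818 q [ 0.29  0.5   1.23 -0.    1.41 -1.17]
```

View pics/w8.png

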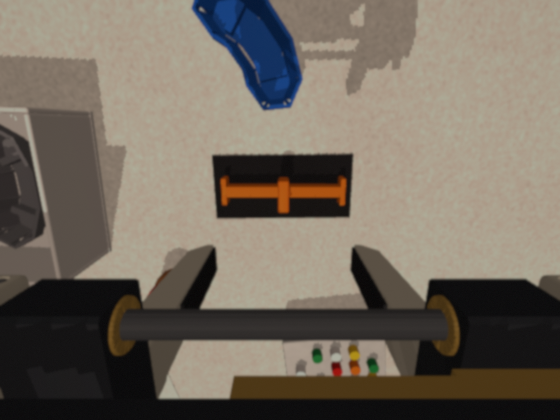

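Run:
```python
from h import *
plan([.465,.29,.20],down(np.radians(120)))
```

```text
turn total(units) [-9.13  0.01 -0.  ] shift in current axes [-0.21 -1.2  -7.12] shift in final axes [-0.21  3.27 -6.43] t 14.27
```

Emit:
arm_command --commands '[[[0,0,0],[0,-0.2,-1],-1],[[0,0,0],[0,-0.2,-1],-1],[[0,0,0],[0,-0.2,-1],-1],[[0,0,0],[0,-0.2,-1],-1],[[0,0,0],[0,-0.2,-1],-1],[[0,0,0],[0,-0.2,-1],-1],[[0,0,0],[0,0,-1],-1],[[-1,0,0],[0,0,0],-1],[[-1,0,0],[0,0,0],-1],[[-1,0,0],[0,0,0],-1]]'

```text
time_s: 15.1
tool_pos: [0.466, 0.2895, 0.1941]
tool_rot: [-0.036, 0.707, 0.035, 0.705]
contact_force: [0.7, -0.5, -0.4]
width: 0.0929
```

Emit:
arm_command --commands '[[[-1,0,0],[0,0,0],-1],[[-1,0,0],[0,0,0],-1],[[-1,0,0],[0,0,0],-1],[[-1,0,0],[0,0,0],-1],[[-1,0,0],[0,0,0],-1],[[-1,0,0],[0,0,0],-1],[[0,0,0],[0,0,0],-1],[[0,0,0],[0,0,0],-1]]'

```text
time_s: 15.77
tool_pos: [0.4667, 0.2894, 0.1943]
tool_rot: [-0.179, 0.685, 0.179, 0.683]
contact_force: [-0.3, 0.2, -0.3]
width: 0.0929
```

Run:
```python
from h import *
st()
snap("wrist","w9")
c=cam("wrist"); np.savez("w9cam.npz",K=c[0],R=c[1],t=c[2])
```

```text
t 15.77 pos [0.4667 0.2894 0.1943] x [-0.0024 -0.0009 -1.    ] ypsi 119.37 F [-0.3  0.2 -0.3] w 0.0929 q [ 0.35  0.28  1.57  0.    1.3  -1.73]
```

View pics/w9.png

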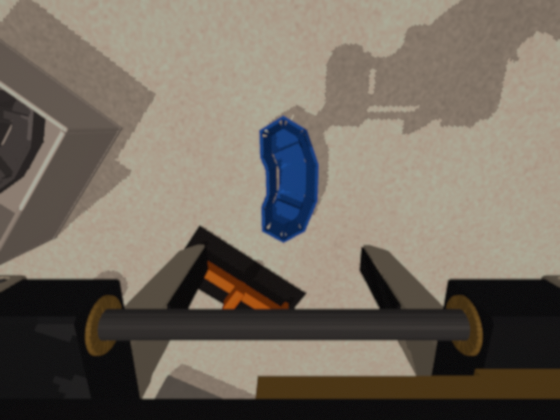

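```bash
cat >> h.py <<'E'
def bluemask(im):
    b=im.astype(int); return ((b[:,:,0]-b[:,:,2]>45)&(b[:,:,0]>70)).astype(np.uint8)
def fitsym(P):
    """P outline points Nx2 (world, rim plane) of one tray: find yaw by mirror symmetry about tray y axis. returns centre, yaw"""
    from scipy.optimize import minimize
    poly=P.astype(float)
    return None
E
python3 - <<'E'
from h import *
d=np.load("w9cam.npz"); c=(d["K"],d["R"],d["t"])
im=cv2.imread("pics/w9.png"); m=bluemask(im)
n,l,s,ce=cv2.connectedComponentsWithStats(m); i=1+np.argmax(s[1:,4]); print(s[i])
cs,_=cv2.findContours((l==i).astype(np.uint8),cv2.RETR_EXTERNAL,cv2.CHAIN_APPROX_NONE)
C=max(cs,key=len); A=cv2.approxPolyDP(C,2.0,True)[:,0]; print(A.tolist())
W=p2w(c,A,.032); print(W[:,:2])
y=np.radians(29.4)
Q=(W[:,:2]-W[:,:2].mean(0))@np.array([[np.cos(y),-np.sin(y)],[np.sin(y),np.cos(y)]]); print("tray frame",Q*1000)
cv2.imwrite("pics/w9c.png",cv2.resize(im[105:255,220:370],None,fx=4,fy=4,interpolation=cv2.INTER_CUBIC))
E
```

```text
[ 260  116   58  126 5020]
[[283, 116], [260, 130], [260, 154], [266, 170], [267, 187], [262, 205], [262, 230], [282, 241], [304, 230], [316, 202], [317, 162], [306, 131]]
[[0.3915 0.2469]
 [0.416  0.2324]
 [0.4383 0.2444]
 [0.4504 0.2584]
 [0.4667 0.2685]
 [0.488  0.2736]
 [0.5148 0.288 ]
 [0.5153 0.3153]
 [0.4905 0.331 ]
 [0.4545 0.3257]
 [0.4151 0.3031]
 [0.3927 0.2758]]
tray frame [[-69.8361   1.0245]
 [-55.5881 -23.5577]
 [-30.3041 -24.1124]
 [-12.8119 -17.842 ]
 [  6.3629 -17.027 ]
 [ 27.3603 -23.0835]
 [ 57.7782 -23.6934]
 [ 71.6487  -0.1967]
 [ 57.7754  25.6844]
 [ 23.8053  38.7424]
 [-21.6289  38.4385]
 [-54.5618  25.6229]]
```

View pics/w9c.png

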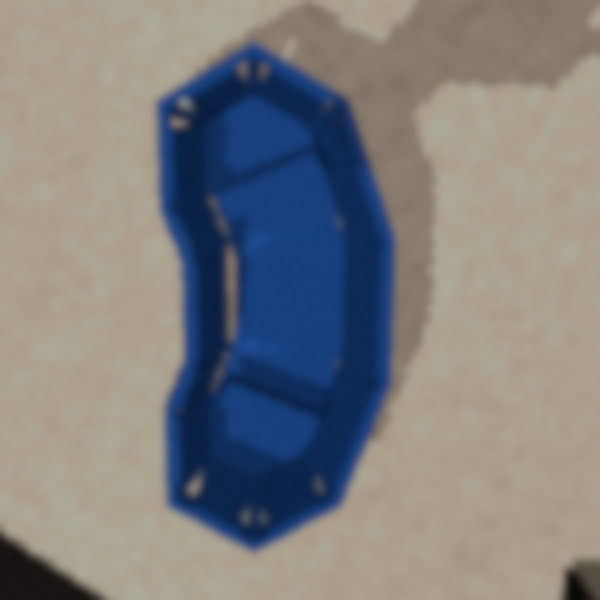

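```bash
cat >> h.py <<'E'
H=[(70.7,-10.2),(56.6,-34.3),(29,-34.3),(9.5,-28.1)]
G=[(-22.7,27.9),(-56.2,15)]
TPL=np.array(H+[(-x,y) for x,y in H[::-1]]+[(x,y) for x,y in G[::-1]]+[(-x,y) for x,y in G],np.float32)
def fit(P,x0,y0,yaw0):
    """P: Nx2 world (m) outline; -> x,y,yaw(rad), rms mm"""
    from scipy.optimize import least_squares
    def res(q):
        a=q[2]; L=(P-q[:2]/1000)@np.array([[np.cos(a),-np.sin(a)],[np.sin(a),np.cos(a)]])*1000
        return [cv2.pointPolygonTest(TPL.reshape(-1,1,2),(float(u),float(v)),True) for u,v in L]
    r=least_squares(res,[x0*1000,y0*1000,yaw0],diff_step=1e-4,x_scale=[10,10,.2],loss="soft_l1")
    return r.x[0]/1000,r.x[1]/1000,r.x[2],np.sqrt(np.mean(r.fun**2))
def trayfit(im,c,z,xy,yaw,mask=None):
    """blue tray nearest xy, rim height z"""
    m=bluemask(im) if mask is None else mask; m=cv2.morphologyEx(m,cv2.MORPH_CLOSE,np.ones((3,3),np.uint8)); n,l,s,ce=cv2.connectedComponentsWithStats(m)
    u=w2p(c,[[*xy,z]])[0]; best=min([i for i in range(1,n) if s[i,4]>300],key=lambda i:np.hypot(*(ce[i]-u)))
    cs,_=cv2.findContours((l==best).astype(np.uint8),cv2.RETR_EXTERNAL,cv2.CHAIN_APPROX_NONE)
    C=max(cs,key=len)[:,0].astype(float); W=p2w(c,C,z)[:,:2]
    x,y,a,e=fit(W,xy[0],xy[1],yaw); print("tray fit xy %.4f %.4f yaw %.2f rms %.2fmm n %d box %s"%(x,y,np.degrees(a),e,len(C),s[best])); return x,y,a
def loadc(n): d=np.load(n); return (d["K"],d["R"],d["t"])
E
python3 - <<'E'
from h import *
im=cv2.imread("pics/w9.png")
x,y,a=trayfit(im,loadc("w9cam.npz"),.032,(.455,.285),.51)
plan([x,y,.075],down(a+np.pi/2)); st()
E
```

```text
tray fit xy 0.4486 0.2902 yaw 29.62 rms 0.44mm n 287 box [ 260  116   58  126 5066]
turn total(units) [-0.07 -0.03 -0.  ] shift in current axes [ 5.98  0.48 -0.77] shift in final axes [ 5.98  0.48 -0.78] t 15.82
t 15.82 pos [0.4669 0.2895 0.1946] x [-0.0019 -0.0007 -1.    ] ypsi 119.36 F [0.2 0.6 0.6] w 0.0931 q [ 0.35  0.28  1.57 -0.    1.3  -1.73]
```

Emit:
arm_command --commands '[[[-0.07,0,0],[0.8,0.1,-0.16],-1],[[0,0,0],[1,0.1,-0.16],-1],[[0,0,0],[1,0.1,-0.16],-1],[[0,0,0],[1,0.1,-0.16],-1],[[0,0,0],[1,0.1,-0.16],-1],[[0,0,0],[1,0,0],-1],[[0,0,0],[0.2,0,0],-1],[[0,0,0],[0,0,0],-1],[[0,0,0],[0,0,0],-1]]'

```text
time_s: 16.57
tool_pos: [0.449, 0.2906, 0.0761]
tool_rot: [-0.181, 0.683, 0.181, 0.684]
contact_force: [0.6, 0.2, -0.0]
width: 0.093
```

Run:
```python
from h import *
st();plan([.4486,.2902,.022],down(np.radians(119.6)))
snap("wrist","w10")
```

```text
t 16.57 pos [0.449  0.2906 0.0761] x [ 0.0002  0.0001 -1.    ] ypsi 119.72 F [ 0.6  0.2 -0. ] w 0.093 q [ 0.37  0.37  1.76 -0.    1.01 -1.72]
turn total(units) [0.03 0.   0.  ] shift in current axes [ 2.7  -0.01 -0.03] shift in final axes [ 2.7  -0.01 -0.03] t 16.57
```

View pics/w10.png

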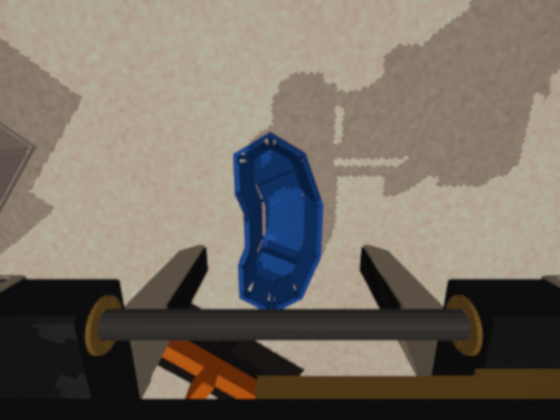

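Emit:
arm_command --commands '[[[0,0,0],[0.6,0,0],-1],[[0,0,0],[0.6,0,0],-1],[[0,0,0],[0.6,0,0],-1],[[0,0,0],[0.5,0,0],-1],[[0,0,0],[0.4,0,0],-1],[[0,0,0],[0,0,0],-1],[[0,0,0],[0,0,0],-1]]'

```text
time_s: 17.2
tool_pos: [0.4487, 0.2905, 0.0218]
tool_rot: [-0.182, 0.683, 0.182, 0.683]
contact_force: [-0.3, 0.5, -1.0]
width: 0.0926
```

Emit:
arm_command --commands '[[[0,0,0],[0,0,0],0.6],[[0,0,0],[0,0,0],0.6],[[0,0,0],[0,0,0],0.6],[[0,0,0],[0,0,0],0.6],[[0,0,0],[0,0,0],0.6],[[0,0,0],[0,0,0],0.6],[[0,0,0],[0,0,0],0.6],[[0,0,0],[0,0,0],0.6]]' --force 15

```text
time_s: 17.87
tool_pos: [0.4487, 0.2905, 0.0219]
tool_rot: [-0.182, 0.683, 0.182, 0.683]
contact_force: [-1.0, 0.3, 1.7]
width: 0.059
```

Run:
```python
from h import *
st()
```

```text
t 17.87 pos [0.4487 0.2905 0.0219] x [ 0.0003  0.0001 -1.    ] ypsi 119.77 F [-1.   0.3  1.7] w 0.059 q [ 0.37  0.45  1.81 -0.    0.89 -1.72]
```

Emit:
arm_command --commands '[[[0,0,0],[-0.3,0,0],0.6],[[0,0,0],[-0.5,0,0],0.6],[[0,0,0],[-0.8,0,0],0.6],[[0,0,0],[-1,0,0],0.6],[[0,0,0],[-1,0,0],0.6],[[0,0,0],[-1,0,0],0.6],[[0,0,0],[-1,0,0],0.6],[[0,0,0],[-1,0,0],0.6],[[0,0,0],[-1,0,0],0.6],[[0,0,0],[-1,0,0],0.6]]'

```text
time_s: 18.7
tool_pos: [0.4483, 0.2904, 0.1956]
tool_rot: [-0.182, 0.683, 0.182, 0.684]
contact_force: [-0.0, -0.9, -0.7]
width: 0.0587
```

Emit:
arm_command --commands '[[[1,0,0],[-0.8,0,0],0.6],[[1,0,0],[-0.8,0,0],0.6],[[1,0,0],[-0.8,0,0],0.6],[[1,0,0],[-0.8,0,0],0.6],[[1,0,0],[-0.8,0,0],0.6],[[1,0,0],[-0.8,0,0],0.6],[[1,0,0],[-0.8,0,0],0.6],[[1,0,0],[-0.8,0,0],0.6],[[1,0,0],[0,0,0],0.6],[[0.4,0,0],[0,0,0],0.6]]'

```text
time_s: 19.53
tool_pos: [0.4487, 0.2906, 0.3239]
tool_rot: [0.05, 0.704, -0.049, 0.706]
contact_force: [-0.2, -0.6, -0.9]
width: 0.0586
```

Run:
```python
from h import *
st(); plan([.60,.0,.335],down(np.radians(82)))
```

```text
t 19.53 pos [0.4487 0.2906 0.3239] x [ 0.003   0.0012 -1.    ] ypsi 81.96 F [-0.2 -0.6 -0.9] w 0.0586 q [ 0.37  0.18  1.38  0.    1.58 -1.06]
turn total(units) [-0.01  0.04 -0.02] shift in current axes [ -0.55 -13.33   9.52] shift in final axes [ -0.55 -13.33   9.51] t 19.53
```

Emit:
arm_command --commands '[[[0,0,0],[-0.1,-0.9,0.6],0.6],[[0,0,0],[-0.1,-1,0.7],0.6],[[0,0,0],[-0.1,-1,0.7],0.6],[[0,0,0],[-0.1,-1,0.7],0.6],[[0,0,0],[-0.1,-1,0.7],0.6],[[0,0,0],[-0.1,-1,0.7],0.6],[[0,0,0],[0,-1,0.7],0.6],[[0,0,0],[0,-1,0.7],0.6],[[0,0,0],[0,-1,0.7],0.6],[[0,0,0],[0,-1,0.7],0.6]]'

```text
time_s: 20.37
tool_pos: [0.5583, 0.0744, 0.3346]
tool_rot: [0.048, 0.705, -0.048, 0.706]
contact_force: [-0.2, -0.1, -0.2]
width: 0.0586
```

Emit:
arm_command --commands '[[[0,0,0],[0,-0.9,0.7],0.6],[[0,0,0],[0,-0.9,0.7],0.6],[[0,0,0],[0,-0.9,0.7],0.6],[[0,0,0],[0,-0.7,0.5],0.6],[[0,0,0],[0,0,0],0.6],[[0,0,0],[0,0,0],0.6]]'

```text
time_s: 20.87
tool_pos: [0.6005, 0.0005, 0.3337]
tool_rot: [0.049, 0.706, -0.049, 0.705]
contact_force: [0.3, 0.3, 0.3]
width: 0.0587
```

Run:
```python
from h import *
st()
snap("wrist","w11")
c=cam("wrist"); np.savez("w11cam.npz",K=c[0],R=c[1],t=c[2])
im=cv2.imread("pics/w11.png"); cv2.imwrite("pics/w11c.png",cv2.resize(im[80:280,200:380],None,fx=3,fy=3,interpolation=cv2.INTER_CUBIC))
```

```text
t 20.87 pos [0.6005 0.0005 0.3337] x [-0.0006  0.0005 -1.    ] ypsi 82.08 F [0.3 0.3 0.3] w 0.0587 q [-0.18  0.31  1.19  0.    1.64 -1.62]
```

View pics/w11.png

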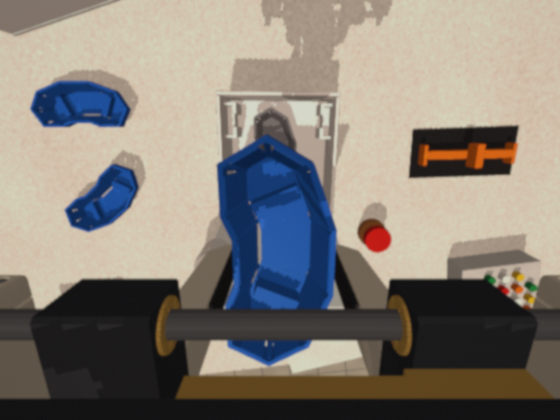

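View pics/w11c.png

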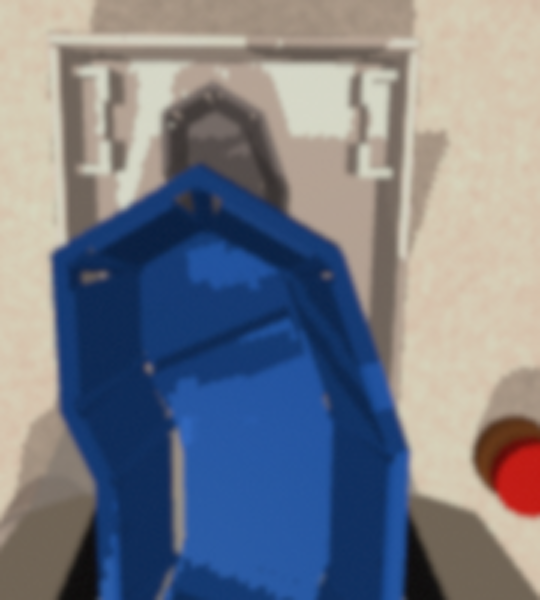

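Emit:
arm_command --commands '[[[0,0,0],[0,0,0.6],0.6],[[0,0,0],[0,0,0.7],0.6],[[0,0,0],[0,0,0.7],0.6],[[0,0,0],[0,0,0.7],0.6],[[0,0,0],[0,0,0.7],0.6],[[0,0,0],[0,0,0.6],0.6],[[0,0,0],[0,0,0],0.6],[[0,0,0],[0,0,0],0.6]]'

```text
time_s: 21.58
tool_pos: [0.6794, -0.0086, 0.3334]
tool_rot: [0.048, 0.706, -0.048, 0.705]
contact_force: [-0.4, 0.8, -1.4]
width: 0.0583
```

Run:
```python
from h import *
st()
snap("wrist","w12")
c=cam("wrist"); np.savez("w12cam.npz",K=c[0],R=c[1],t=c[2])
im=cv2.imread("pics/w12.png"); cv2.imwrite("pics/w12c.png",cv2.resize(im[20:180,205:355],None,fx=4,fy=4,interpolation=cv2.INTER_CUBIC))
```

```text
t 21.58 pos [ 0.6794 -0.0086  0.3334] x [-0.001   0.0005 -1.    ] ypsi 82.24 F [-0.4  0.8 -1.4] w 0.0583 q [-0.18  0.47  0.96  0.    1.72 -1.61]
```

View pics/w12c.png

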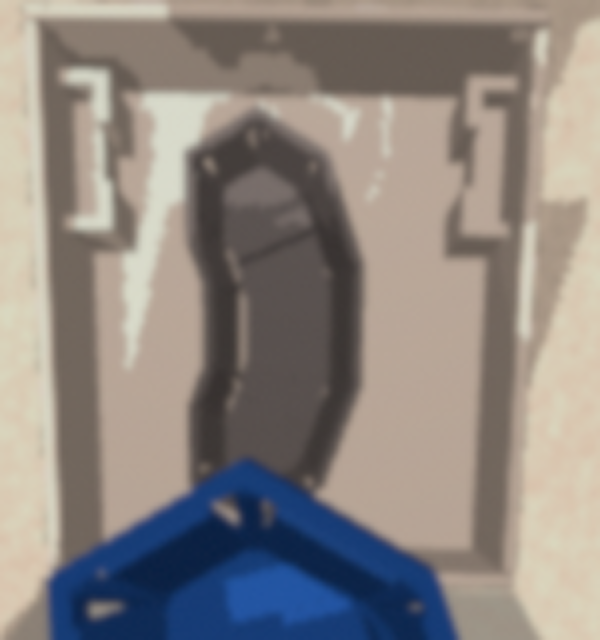

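```bash
cat >> h.py <<'E'
def kab(px,tp,c,z):
    W=p2w(c,px,z)[:,:2]*1000; T=np.array(tp,float); a,b=W.mean(0),T.mean(0)
    h=(T-b).T@(W-a); an=np.arctan2(h[0,1]-h[1,0],h[0,0]+h[1,1]); Rm=np.array([[np.cos(an),-np.sin(an)],[np.sin(an),np.cos(an)]])
    o=a-Rm@b; r=(W-o)@Rm-T; print("kab origin",o/1000,"yaw",np.degrees(an),"res mm\n",np.c_[T,r].round(1)); return o/1000,an
E
python3 - <<'E'
from h import *
T=[(-70.7,-10.2),(-56.6,-34.3),(-29,-34.3),(-9.5,-28.1),(9.5,-28.1),(29,-34.3),(56.6,-34.3),(-22.7,27.9),(22.7,27.9),(-56.2,15),(56.2,15)]
px=np.array([(258,112),(190,153),(190,245),(206,290),(206,375),(193,405),(193,487),(358,255),(358,385),(325,157),(320,485)])/4+[205,20]
ob,ab=kab(px,T,loadc("w12cam.npz"),.037)
T=[(-70.7,-10.2),(-56.6,-34.3),(-56.2,15),(-29,-34.3),(-9.5,-28.1),(-22.7,27.9)]
px=np.array([(200,165),(52,255),(340,245),(62,408),(100,480),(407,452)])/3+[200,80]
o,a=kab(px,T,loadc("w11cam.npz"),.3337+.0101)
tp=np.array([.6005,.0005]);psi=np.radians(82.08)
zt=np.array([np.sin(psi),-np.cos(psi)]);yt=np.array([np.cos(psi),np.sin(psi)])
print("hand offset along tool z %.1f y %.1f mm, yaw rel %.2f"%((o-tp)@zt*1000,(o-tp)@yt*1000,np.degrees(a-psi)+90))
# case corners
d=(np.array([(30,8),(548,15)])/4+[205,20]); r=p2w(loadc("w12cam.npz"),d,.092);v=r[1]-r[0];print(r,np.degrees(np.arctan2(-v[0],v[1])))
E
```

```text
kab origin [ 0.5687 -0.0038] yaw -8.00017343338428 res mm
 [[-70.7 -10.2   0.1   1.4]
 [-56.6 -34.3  -0.9   1.4]
 [-29.  -34.3   1.5   0.7]
 [ -9.5 -28.1  -3.   -0.1]
 [  9.5 -28.1   7.4  -0.7]
 [ 29.  -34.3  -1.5   0.5]
 [ 56.6 -34.3   0.7  -0.2]
 [-22.7  27.9  -1.8  -1. ]
 [ 22.7  27.9  -2.6  -0.3]
 [-56.2  15.   -0.3  -0.3]
 [ 56.2  15.    0.2  -1.3]]
kab origin [0.5986 0.0015] yaw -9.270370072085251 res mm
 [[-70.7 -10.2  -0.4   0.4]
 [-56.6 -34.3   1.5  -1.2]
 [-56.2  15.   -2.   -0.2]
 [-29.  -34.3   1.9  -0.4]
 [ -9.5 -28.1  -3.6   0. ]
 [-22.7  27.9   2.6   1.5]]
hand offset along tool z -2.0 y 0.8 mm, yaw rel -1.35
[[ 0.473  -0.0661  0.092 ]
 [ 0.4957  0.0885  0.092 ]] -8.374257883704251
```

Run:
```python
from h import *
plan([.5695,-.0039,.12],down(np.radians(81.9)))
```

```text
turn total(units) [ 0.08 -0.01 -0.  ] shift in current axes [10.69 -0.51 -5.46] shift in final axes [10.69 -0.54 -5.46] t 21.63
```

Emit:
arm_command --commands '[[[0.08,0,0],[0,-0.1,-0.9],0.6],[[0,0,0],[0,-0.1,-0.9],0.6],[[0,0,0],[0,-0.1,-0.9],0.6],[[0,0,0],[0,-0.1,-0.9],0.6],[[0,0,0],[0,-0.1,-0.9],0.6],[[0,0,0],[0.3,0,-0.9],0.6],[[0,0,0],[0.7,0,0],0.6],[[0,0,0],[1,0,0],0.6],[[0,0,0],[1,0,0],0.6],[[0,0,0],[1,0,0],0.6]]'

```text
time_s: 22.47
tool_pos: [0.5704, -0.0038, 0.254]
tool_rot: [0.05, 0.705, -0.05, 0.706]
contact_force: [-0.2, -0.4, -0.9]
width: 0.0591
```

Emit:
arm_command --commands '[[[0,0,0],[1,0,0],0.6],[[0,0,0],[1,0,0],0.6],[[0,0,0],[1,0,0],0.6],[[0,0,0],[1,0,0],0.6],[[0,0,0],[1,0,0],0.6],[[0,0,0],[0.5,0,0],0.6],[[0,0,0],[0,0,0],0.6],[[0,0,0],[0,0,0],0.6]]'

```text
time_s: 23.13
tool_pos: [0.5711, -0.0042, 0.1442]
tool_rot: [0.05, 0.705, -0.05, 0.705]
contact_force: [-0.2, -0.8, -0.1]
width: 0.0591
```

Run:
```python
from h import *
st(); plan([.5695,-.0039,.043],down(np.radians(81.9)))
snap("wrist","w13")
```

```text
t 23.13 pos [ 0.5711 -0.0042  0.1442] x [-0.0001  0.0001 -1.    ] ypsi 81.87 F [-0.2 -0.8 -0.1] w 0.0591 q [-0.2   0.36  1.59  0.    1.2  -1.63]
turn total(units) [-0.01 -0.   -0.  ] shift in current axes [ 5.06  0.   -0.08] shift in final axes [ 5.06  0.   -0.08] t 23.13
```

View pics/w13.png

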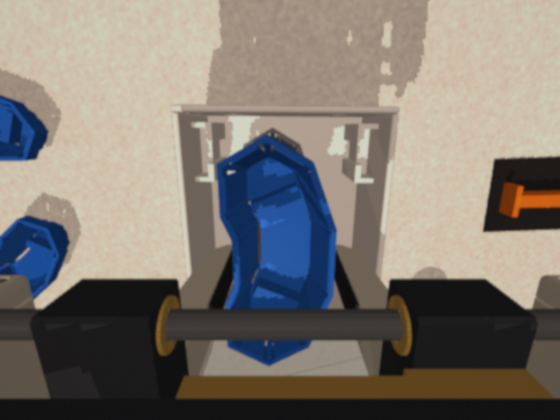

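Emit:
arm_command --commands '[[[0,0,0],[0.5,0,-0.08],0.6],[[0,0,0],[0.7,0,0],0.6],[[0,0,0],[0.7,0,0],0.6],[[0,0,0],[0.7,0,0],0.6],[[0,0,0],[0.7,0,0],0.6],[[0,0,0],[0.6,0,0],0.6],[[0,0,0],[0,0,0],0.6],[[0,0,0],[0,0,0],0.6]]'

```text
time_s: 23.85
tool_pos: [0.5698, -0.0043, 0.0656]
tool_rot: [0.05, 0.705, -0.05, 0.705]
contact_force: [0.6, 0.2, 0.0]
width: 0.0589
```

Run:
```python
from h import *
st(); plan([.5695,-.0039,.043],down(np.radians(81.9)))
im=snap("wrist","w14",(170,100,230,180),3)
```

```text
t 23.85 pos [ 0.5698 -0.0043  0.0656] x [-0.0005  0.0001 -1.    ] ypsi 81.84 F [0.6 0.2 0. ] w 0.0589 q [-0.2   0.44  1.68  0.    1.02 -1.63]
turn total(units) [-0.01 -0.01 -0.  ] shift in current axes [ 1.13  0.02 -0.01] shift in final axes [ 1.13  0.02 -0.02] t 23.85
```

View pics/w14.png

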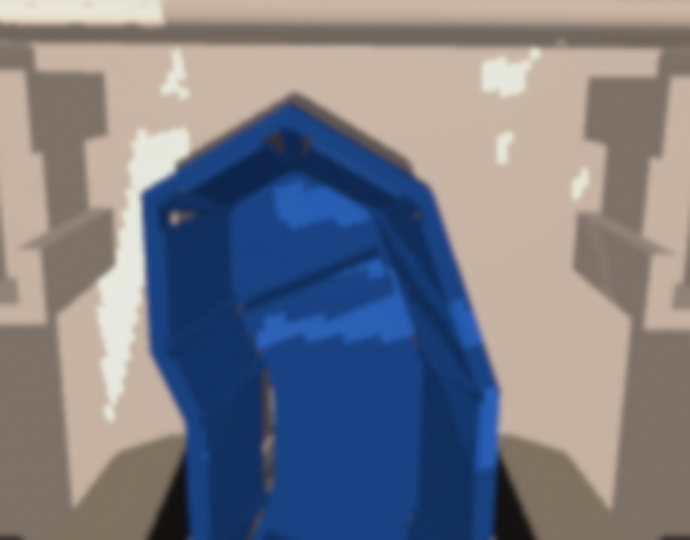

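Run:
```python
from h import *
c=cam("wrist")
P=p2w(c,np.array([(293,94),(414,165),(178,163)])/3+[170,100],.037);Q=p2w(c,np.array([(290,104),(430,187),(143,192)])/3+[170,100],.0757)
psi=np.radians(81.85);zt=np.array([np.sin(psi),-np.cos(psi)]);yt=np.array([np.cos(psi),np.sin(psi)])
s=ctrl.get_state()["tool_pos"][:2]
print("base",(P[:,:2]-s)@zt*1000,(P[:,:2]-s)@yt*1000);print("blue",(Q[:,:2]-s)@zt*1000,(Q[:,:2]-s)@yt*1000)
```

```text
base [-73.7385 -58.8878 -59.2814] [ -9.4821  16.5524 -34.6092]
blue [-72.9773 -58.9034 -57.9986] [ -8.0835  16.2445 -34.1113]
```

Alignment within about 1 mm. Lower slowly.

Emit:
arm_command --commands '[[[0,0,0],[0.25,0,0],0.6],[[0,0,0],[0.25,0,0],0.6],[[0,0,0],[0.25,0,0],0.6],[[0,0,0],[0.15,0,0],0.6],[[0,0,0],[0,0,0],0.6],[[0,0,0],[0,0,0],0.6]]'

```text
time_s: 24.4
tool_pos: [0.5697, -0.0043, 0.0473]
tool_rot: [0.05, 0.706, -0.05, 0.705]
contact_force: [-0.1, 0.2, -0.7]
width: 0.0586
```

Emit:
arm_command --commands '[[[0,0,0],[0.1,0,0],0.6],[[0,0,0],[0.1,0,0],0.6],[[0,0,0],[0,0,0],0.6],[[0,0,0],[0,0,0],0.6]]'

```text
time_s: 24.73
tool_pos: [0.5698, -0.0043, 0.0436]
tool_rot: [0.05, 0.705, -0.05, 0.705]
contact_force: [-0.3, -0.1, -0.3]
width: 0.0587
```

Emit:
arm_command --commands '[[[0,0,0],[0.05,0,0],0.6],[[0,0,0],[0,0,0],0.6],[[0,0,0],[0,0,0],0.6]]'

```text
time_s: 24.98
tool_pos: [0.57, -0.0045, 0.0429]
tool_rot: [0.05, 0.705, -0.05, 0.705]
contact_force: [-0.8, -1.7, 2.6]
width: 0.0586
```

Emit:
arm_command --commands '[[[0,0,0],[0.05,0,0],0.6],[[0,0,0],[0,0,0],0.6],[[0,0,0],[0,0,0],0.6]]'

```text
time_s: 25.23
tool_pos: [0.57, -0.0045, 0.0428]
tool_rot: [0.05, 0.705, -0.05, 0.706]
contact_force: [-3.2, -1.0, 9.0]
width: 0.0589
```

Emit:
arm_command --commands '[[[0,0,0],[0,0,0],-0.6],[[0,0,0],[0,0,0],-0.6],[[0,0,0],[0,0,0],-0.6],[[0,0,0],[0,0,0],-0.6],[[0,0,0],[-0.5,0,0],-0.6],[[0,0,0],[-1,0,0],-0.6],[[0,0,0],[-1,0,0],-0.6],[[0,0,0],[-1,0,0],-0.6],[[0,0,0],[-1,0,0],-0.6],[[0,0,0],[-1,0,0],-0.6]]'

```text
time_s: 26.07
tool_pos: [0.5699, -0.0042, 0.1533]
tool_rot: [0.05, 0.705, -0.05, 0.705]
contact_force: [-0.6, -0.6, -0.4]
width: 0.0744
```

Emit:
arm_command --commands '[[[0,0,0],[-1,0,0],-1],[[0,0,0],[-1,0,0],-1],[[0,0,0],[-1,0,0],-1],[[0,0,0],[-1,0,0],-1],[[0,0,0],[-1,0,0],-1],[[0,0,0],[0,0,0],-1],[[0,0,0],[0,0,0],-1]]'

```text
time_s: 26.65
tool_pos: [0.5705, -0.0044, 0.2531]
tool_rot: [0.05, 0.704, -0.05, 0.706]
contact_force: [0.0, -0.9, -0.7]
width: 0.0927
```

Run:
```python
from h import *
st()
im=snap("wrist","w15"); c=cam("wrist"); np.savez("w15cam.npz",K=c[0],R=c[1],t=c[2])
trayfit(im,c,.053,(.5695,-.004),np.radians(-8.2))
```

```text
t 26.65 pos [ 0.5705 -0.0044  0.2531] x [ 0.003  -0.0005 -1.    ] ypsi 81.85 F [ 0.  -0.9 -0.7] w 0.0927 q [-0.2   0.27  1.43  0.    1.43 -1.63]
tray fit xy 0.5670 -0.0032 yaw -8.12 rms 0.62mm n 255 box [ 255  129   52  112 3922]
```

View pics/w15.png

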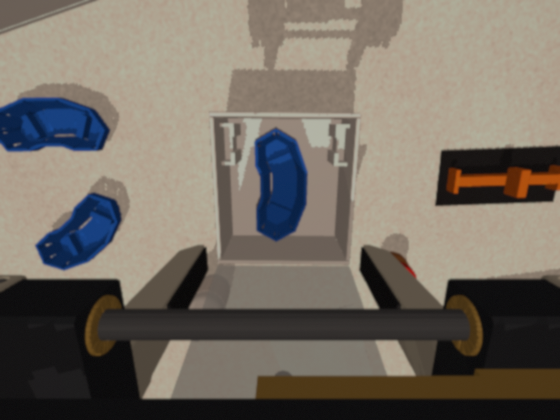

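Emit:
arm_command --commands '[[[0,0,0],[0,-0.7,0],-1],[[0,0,0],[0,-1,0],-1],[[0,0,0],[0,-1,0],-1],[[0,0,0],[0,-1,0],-1],[[0,0,0],[0,-1,0],-1],[[0,0,0],[0,-1,0],-1],[[0,0,0],[0,-1,0],-1],[[0,0,0],[0,-1,0],-1],[[0,0,0],[0,-1,0],-1],[[0,0,0],[0,-1,0.3],-1]]'

```text
time_s: 27.53
tool_pos: [0.5467, -0.1975, 0.2499]
tool_rot: [0.051, 0.707, -0.05, 0.704]
contact_force: [0.2, -0.2, -0.1]
width: 0.0932
```

Emit:
arm_command --commands '[[[1,0,0],[0,-0.7,0.5],-1],[[1,0,0],[0,-0.7,0.5],-1],[[1,0,0],[0,-0.6,0.5],-1],[[1,0,0],[0,-0.5,0.5],-1],[[1,0,0],[0,-0.4,0.5],-1],[[1,0,0],[0,-0.4,0.5],-1],[[1,0,0],[0,0,0.4],-1],[[1,0,0],[0,0,0],-1],[[1,0,0],[0,0,0],-1],[[1,0,0],[0,0,0],-1]]'

```text
time_s: 28.37
tool_pos: [0.5923, -0.2825, 0.2492]
tool_rot: [0.29, 0.646, -0.289, 0.644]
contact_force: [-1.0, -0.1, -0.2]
width: 0.0928
```

Emit:
arm_command --commands '[[[1,0,0],[0,0,0],-1],[[1,0,0],[0,0,0],-1],[[1,0,0],[0,0,0],-1],[[0,0,0],[0,0,0],-1],[[0,0,0],[0,0,0],-1]]'

```text
time_s: 28.78
tool_pos: [0.5924, -0.2825, 0.25]
tool_rot: [0.354, 0.613, -0.354, 0.611]
contact_force: [0.4, -0.5, 0.2]
width: 0.093
```

Run:
```python
from h import *
st()
im=snap("wrist","w16"); c=cam("wrist"); np.savez("w16cam.npz",K=c[0],R=c[1],t=c[2])
x,y,a=trayfit(im,c,.032,(.5795,-.31),np.radians(-58))
plan([x,y,.08],down(a+np.pi/2))
```

```text
t 28.78 pos [ 0.5924 -0.2825  0.25  ] x [-0.0023  0.0016 -1.    ] ypsi 29.96 F [ 0.4 -0.5  0.2] w 0.093 q [-0.61  0.44  1.2   0.    1.51 -1.14]
tray fit xy 0.6050 -0.2940 yaw -58.03 rms 0.58mm n 238 box [ 259  145   50  104 3480]
turn total(units) [-0.5  -0.03  0.01] shift in current axes [8.52 0.26 0.82] shift in final axes [8.52 0.23 0.82] t 28.83
```

View pics/w16.png

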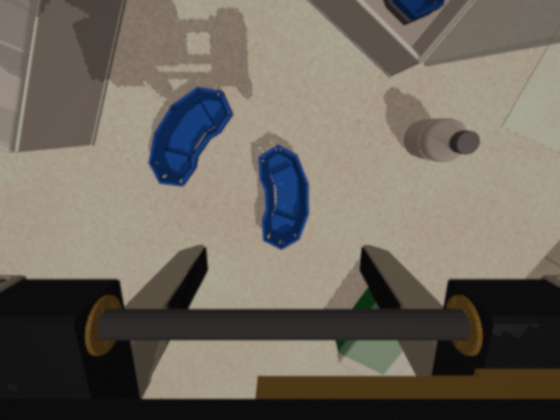

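Emit:
arm_command --commands '[[[-0.5,0,0],[0.6,0.1,0.2],-1],[[0,0,0],[1,0.1,0.2],-1],[[0,0,0],[1,0,0.2],-1],[[0,0,0],[1,0,0.2],-1],[[0,0,0],[1,0,0],-1],[[0,0,0],[1,0,0],-1],[[0,0,0],[1,0,0],-1],[[0,0,0],[1,0,0],-1],[[0,0,0],[0.7,0,0],-1],[[0,0,0],[0,0,0],-1]]'

```text
time_s: 29.67
tool_pos: [0.6024, -0.2929, 0.0813]
tool_rot: [0.343, 0.621, -0.343, 0.616]
contact_force: [-0.3, -0.1, -1.5]
width: 0.0934
```

Run:
```python
from h import *
st()
im=snap("wrist","w17"); c=cam("wrist")
x,y,a=trayfit(im,c,.032,(.605,-.294),np.radians(-58))
plan([.605,-.294,.022],down(a+np.pi/2))
```

```text
t 29.67 pos [ 0.6024 -0.2929  0.0813] x [-0.0061  0.0043 -1.    ] ypsi 31.94 F [-0.3 -0.1 -1.5] w 0.0934 q [-0.62  0.58  1.39 -0.    1.18 -1.18]
tray fit xy 0.6059 -0.2951 yaw -57.93 rms 1.11mm n 408 box [  236   140    87   169 10865]
turn total(units) [-0.04 -0.06  0.03] shift in current axes [3.07 0.06 0.08] shift in final axes [3.07 0.06 0.07] t 29.72
```

View pics/w17.png

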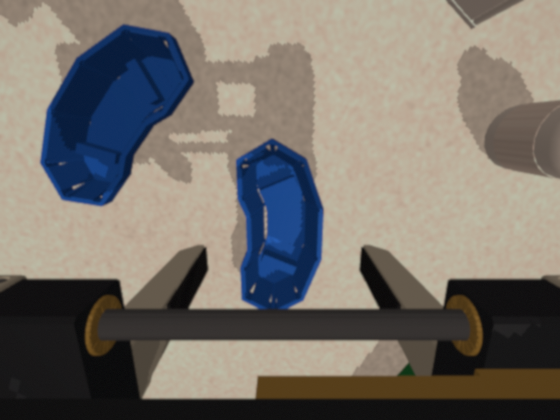

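Emit:
arm_command --commands '[[[0,0,0],[0.6,0.05,0.08],-1],[[0,0,0],[0.7,0,0],-1],[[0,0,0],[0.7,0,0],-1],[[0,0,0],[0.5,0,0],-1],[[0,0,0],[0.45,0,0],-1],[[0,0,0],[0,0,0],-1],[[0,0,0],[0,0,0],-1]]'

```text
time_s: 30.3
tool_pos: [0.6064, -0.2953, 0.0265]
tool_rot: [0.344, 0.618, -0.344, 0.618]
contact_force: [-0.4, 0.5, 0.4]
width: 0.0931
```

Run:
```python
from h import *
st()
plan([.605,-.294,.022],down(np.radians(32)))
```

```text
t 30.3 pos [ 0.6064 -0.2953  0.0265] x [-0.0003  0.0002 -1.    ] ypsi 31.86 F [-0.4  0.5  0.4] w 0.0931 q [-0.62  0.64  1.43  0.    1.07 -1.17]
turn total(units) [-0.04 -0.    0.  ] shift in current axes [ 0.23 -0.03 -0.09] shift in final axes [ 0.23 -0.03 -0.09] t 30.3
```

Emit:
arm_command --commands '[[[0,0,0],[0.23,0,-0.05],-1],[[0,0,0],[0,0,0],0.6],[[0,0,0],[0,0,0],0.6],[[0,0,0],[0,0,0],0.6],[[0,0,0],[0,0,0],0.6],[[0,0,0],[0,0,0],0.6],[[0,0,0],[0,0,0],0.6],[[0,0,0],[0,0,0],0.6],[[0,0,0],[0,0,0],0.6]]'

```text
time_s: 31.05
tool_pos: [0.6059, -0.2946, 0.0223]
tool_rot: [0.344, 0.618, -0.344, 0.618]
contact_force: [-0.1, 1.1, 2.3]
width: 0.0586
```

Run:
```python
from h import *
st()
```

```text
t 31.05 pos [ 0.6059 -0.2946  0.0223] x [ 0.0001 -0.0003 -1.    ] ypsi 31.85 F [-0.1  1.1  2.3] w 0.0586 q [-0.62  0.65  1.43 -0.    1.06 -1.17]
```

Emit:
arm_command --commands '[[[0,0,0],[-0.3,0,0],0.6],[[0,0,0],[-0.6,0,0],0.6],[[0,0,0],[-1,0,0],0.6],[[0,0,0],[-1,0,0],0.6],[[-1,0,0],[-1,0,0],0.6],[[-1,0,0],[-1,0,0],0.6],[[-1,0,0],[-1,0,0],0.6],[[-1,0,0],[-1,0,0],0.6],[[-1,0,0],[-1,0,0],0.6],[[-1,0,0],[-1,0,0],0.6]]'

```text
time_s: 31.88
tool_pos: [0.6058, -0.2943, 0.2023]
tool_rot: [0.206, 0.676, -0.207, 0.677]
contact_force: [0.1, 0.3, -0.9]
width: 0.0588
```

Emit:
arm_command --commands '[[[-1,0,0],[-1,0,0],0.6],[[-1,0,0],[-1,0,0],0.6],[[-1,0,0],[-0.6,0,0],0.6],[[-1,0,0],[0,0,0],0.6],[[-1,0,0],[0,0,0],0.6],[[-1,0,0],[0,0,0],0.6],[[-0.5,0,0],[0,0,0],0.6]]'

```text
time_s: 32.47
tool_pos: [0.6058, -0.2943, 0.2534]
tool_rot: [0.049, 0.705, -0.049, 0.706]
contact_force: [-0.7, -0.5, -1.0]
width: 0.0587
```

Run:
```python
from h import *
st();plan([.570,-.0045,.24],down(np.radians(81.9)))
```

```text
t 32.47 pos [ 0.6058 -0.2943  0.2534] x [ 0.0009 -0.0005 -1.    ] ypsi 82.06 F [-0.7 -0.5 -1. ] w 0.0587 q [-0.62  0.47  1.15  0.    1.53 -2.05]
turn total(units) [0.04 0.01 0.01] shift in current axes [ 0.66 14.1  -3.78] shift in final axes [ 0.67 14.09 -3.81] t 32.47
```

Emit:
arm_command --commands '[[[0,0,0],[0,0.6,-0.8],0.6],[[0,0,0],[0,1,-1],0.6],[[0,0,0],[0,1,-1],0.6],[[0,0,0],[0,1,-1],0.6],[[0,0,0],[0,1,0],0.6],[[0,0,0],[0,1,0],0.6],[[0,0,0],[0,1,0],0.6],[[0,0,0],[0,1,0],0.6],[[0,0,0],[0,1,0],0.6],[[0,0,0],[0,1,0],0.6]]'

```text
time_s: 33.3
tool_pos: [0.5578, -0.0925, 0.2533]
tool_rot: [0.05, 0.705, -0.05, 0.706]
contact_force: [-0.5, -0.6, -0.8]
width: 0.059
```

Emit:
arm_command --commands '[[[0,0,0],[0,1,0],0.6],[[0,0,0],[0,1,0],0.6],[[0,0,0],[0,1,0],0.6],[[0,0,0],[0.4,1,0],0.6],[[0,0,0],[0.8,0.5,0],0.6],[[0,0,0],[1,0,0],0.6],[[0,0,0],[1,0,0],0.6],[[0,0,0],[1,0,0],0.6],[[0,0,0],[0,0,0],0.6],[[0,0,0],[0,0,0],0.6]]'

```text
time_s: 34.13
tool_pos: [0.57, -0.0043, 0.1682]
tool_rot: [0.05, 0.706, -0.05, 0.705]
contact_force: [0.2, -0.0, -0.2]
width: 0.0588
```

Run:
```python
from h import *
st();plan([.570,-.0045,.0815],down(np.radians(81.9)))
im=snap("wrist","w18")
```

```text
t 34.13 pos [ 0.57   -0.0043  0.1682] x [-0.0015  0.0004 -1.    ] ypsi 81.85 F [ 0.2 -0.  -0.2] w 0.0588 q [-0.2   0.33  1.56  0.    1.25 -1.63]
turn total(units) [-0.01 -0.02 -0.  ] shift in current axes [ 4.33 -0.01  0.01] shift in final axes [ 4.34 -0.01 -0.  ] t 34.13
```

View pics/w18.png

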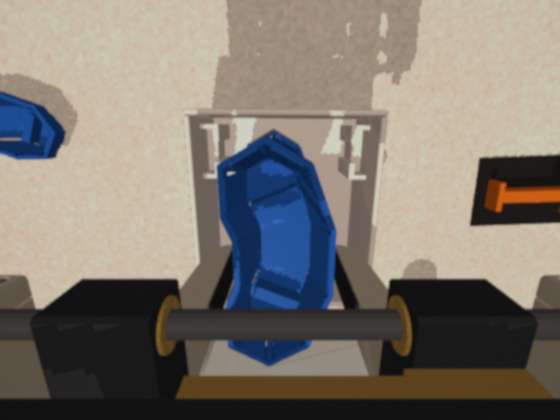

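Emit:
arm_command --commands '[[[0,0,0],[0.6,0,0],0.6],[[0,0,0],[0.8,0,0],0.6],[[0,0,0],[0.8,0,0],0.6],[[0,0,0],[0.8,0,0],0.6],[[0,0,0],[0.8,0,0],0.6],[[0,0,0],[0.5,0,0],0.6],[[0,0,0],[0,0,0],0.6],[[0,0,0],[0,0,0],0.6]]'

```text
time_s: 34.85
tool_pos: [0.5712, -0.0047, 0.083]
tool_rot: [0.05, 0.705, -0.05, 0.706]
contact_force: [-0.2, 0.0, -0.4]
width: 0.0587
```

Run:
```python
from h import *
st();plan([.570,-.0045,.0593],down(np.radians(81.9)))
im=snap("wrist","w19",(170,100,230,180),3)
```

```text
t 34.85 pos [ 0.5712 -0.0047  0.083 ] x [ 0.0009 -0.0002 -1.    ] ypsi 81.84 F [-0.2  0.  -0.4] w 0.0587 q [-0.2   0.42  1.66  0.    1.06 -1.63]
turn total(units) [-0.02  0.01  0.  ] shift in current axes [ 1.18 -0.   -0.06] shift in final axes [ 1.18 -0.   -0.06] t 34.85
```

View pics/w19.png

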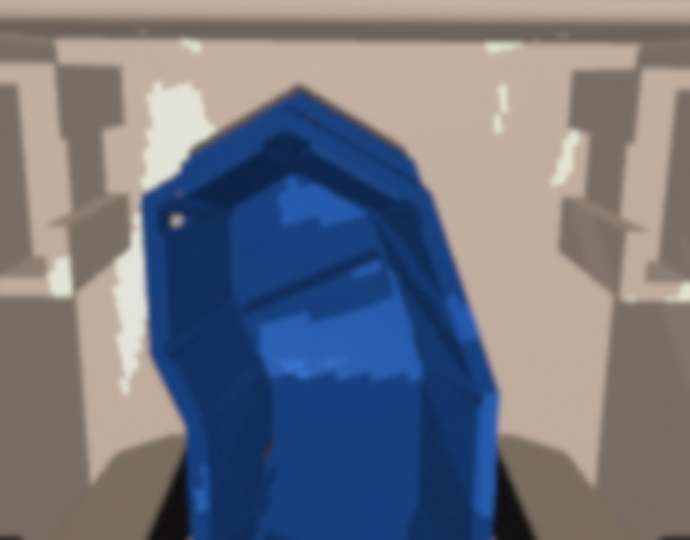

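Emit:
arm_command --commands '[[[0,0,0],[0.25,0,-0.06],0.6],[[0,0,0],[0.25,0,0],0.6],[[0,0,0],[0.25,0,0],0.6],[[0,0,0],[0.2,0,0],0.6],[[0,0,0],[0.1,0,0],0.6],[[0,0,0],[0,0,0],0.6],[[0,0,0],[0,0,0],0.6]]'

```text
time_s: 35.48
tool_pos: [0.5693, -0.0043, 0.0608]
tool_rot: [0.05, 0.705, -0.05, 0.705]
contact_force: [-0.1, 0.3, -0.2]
width: 0.0584
```

Emit:
arm_command --commands '[[[0,0,0],[0.1,0,0],0.6],[[0,0,0],[0.05,0,0],0.6],[[0,0,0],[0,0,0],0.6],[[0,0,0],[0,0,0],0.6]]'

```text
time_s: 35.82
tool_pos: [0.5699, -0.0044, 0.0592]
tool_rot: [0.05, 0.705, -0.05, 0.706]
contact_force: [-2.0, 1.0, 6.7]
width: 0.0588
```

Emit:
arm_command --commands '[[[0,0,0],[0,0,0],-0.6],[[0,0,0],[0,0,0],-0.6],[[0,0,0],[0,0,0],-0.6],[[0,0,0],[0,0,0],-0.6],[[0,0,0],[-0.5,0,0],-0.6],[[0,0,0],[-1,0,0],-0.6],[[0,0,0],[-1,0,0],-0.6],[[0,0,0],[-1,0,0],-0.6],[[0,0,0],[-1,0,0],-0.6],[[0,0,0],[-1,0,0],-0.6]]'

```text
time_s: 36.65
tool_pos: [0.5694, -0.0043, 0.1697]
tool_rot: [0.05, 0.705, -0.05, 0.705]
contact_force: [0.7, 0.5, -0.0]
width: 0.0743
```

Emit:
arm_command --commands '[[[0,0,0],[-1,0,0],-1],[[0,0,0],[-1,0,0],-1],[[0,0,0],[-1,0,0],-1],[[0,0,0],[-1,0,0],-1],[[0,0,0],[0,0,0],-1],[[0,0,0],[0,0,0],-1]]'

```text
time_s: 37.15
tool_pos: [0.57, -0.0044, 0.2495]
tool_rot: [0.05, 0.704, -0.05, 0.706]
contact_force: [0.5, -0.8, -0.9]
width: 0.093
```

Run:
```python
from h import *
st()
im=snap("wrist","w20"); c=cam("wrist")
trayfit(im,c,.069,(.5695,-.004),np.radians(-8.2))
x,y,a=trayfit(im,c,.032,(.45,-.28),np.radians(80))
plan([x,y,.25],down(np.radians(-10)))
```

```text
t 37.15 pos [ 0.57   -0.0044  0.2495] x [ 0.0029 -0.0006 -1.    ] ypsi 81.85 F [ 0.5 -0.8 -0.9] w 0.093 q [-0.2   0.27  1.44  0.    1.43 -1.63]
tray fit xy 0.5675 -0.0031 yaw -8.16 rms 0.60mm n 267 box [ 254  129   54  118 4343]
tray fit xy 0.4487 -0.2798 yaw 81.38 rms 6.97mm n 305 box [   0   98  104   53 4231]
turn total(units) [22.96  0.   -0.  ] shift in current axes [ -0.1  -14.49  -4.02] shift in final axes [-0.1  -3.55 14.61] t 37.2
```

View pics/w20.png

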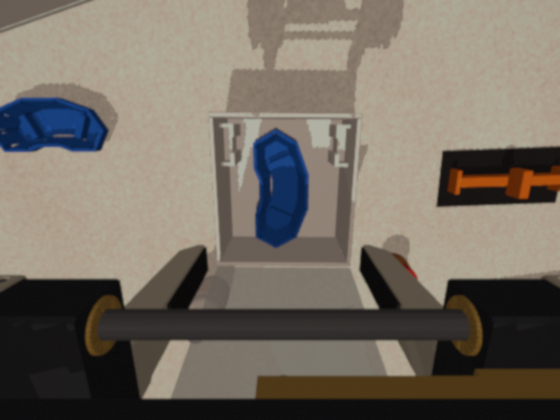

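Emit:
arm_command --commands '[[[0,0,0],[0,-0.6,-0.3],-1],[[0,0,0],[0,-1,-0.3],-1],[[0,0,0],[0,-1,-0.3],-1],[[0,0,0],[0,-1,-0.3],-1],[[0,0,0],[0,-1,-0.3],-1],[[0,0,0],[0,-1,-0.3],-1],[[0,0,0],[0,-1,-0.3],-1],[[0,0,0],[0,-1,-0.3],-1],[[0,0,0],[0,-1,-0.3],-1],[[0,0,0],[0,-1,-0.3],-1]]'

```text
time_s: 38.03
tool_pos: [0.4808, -0.1868, 0.2465]
tool_rot: [0.051, 0.706, -0.05, 0.704]
contact_force: [0.7, -0.8, -0.1]
width: 0.0927
```

Emit:
arm_command --commands '[[[0,0,0],[0,-1,-0.2],-1],[[0,0,0],[0,-1,-0.2],-1],[[0,0,0],[0,-1,-0.2],-1],[[0,0,0],[0,-1,-0.2],-1],[[0,0,0],[0,-1,-0.2],-1],[[1,0,0],[0,-0.6,0],-1],[[1,0,0],[0,0,0],-1],[[1,0,0],[0,0,0],-1],[[1,0,0],[0,0,0],-1],[[1,0,0],[0,0,0],-1]]'

```text
time_s: 38.87
tool_pos: [0.4455, -0.2939, 0.2464]
tool_rot: [0.174, 0.687, -0.173, 0.684]
contact_force: [0.2, -0.7, 0.5]
width: 0.0928
```

Emit:
arm_command --commands '[[[1,0,0],[0,0,0],-1],[[1,0,0],[0,0,0],-1],[[1,0,0],[0,0,0],-1],[[1,0,0],[0,0,0],-1],[[1,0,0],[0,0,0],-1],[[1,0,0],[0,0,0],-1],[[1,0,0],[0,0,0],-1],[[1,0,0],[0,0,0],-1],[[1,0,0],[0,0,0],-1],[[1,0,0],[0,0,0],-1]]'

```text
time_s: 39.7
tool_pos: [0.4456, -0.2937, 0.2464]
tool_rot: [0.397, 0.586, -0.397, 0.584]
contact_force: [-0.0, 0.7, 0.8]
width: 0.0932
```

Emit:
arm_command --commands '[[[1,0,0],[0,0,0],-1],[[1,0,0],[0,0,0],-1],[[1,0,0],[0,0,0],-1],[[1,0,0],[0,0,0],-1],[[1,0,0],[0,0,0],-1],[[1,0,0],[0,0,0],-1],[[1,0,0],[0,0,0],-1],[[0.8,0,0],[0,0,0],-1],[[0,0,0],[0,0,0],-1],[[0,0,0],[0,0,0],-1]]'

```text
time_s: 40.53
tool_pos: [0.4461, -0.2938, 0.2469]
tool_rot: [-0.539, -0.459, 0.539, -0.457]
contact_force: [0.8, 0.8, -0.4]
width: 0.0925
```

Run:
```python
from h import *
st()
im=snap("wrist","w21"); c=cam("wrist")
x,y,a=trayfit(im,c,.032,(.449,-.285),np.radians(81))
plan([x,y,.08],down(a-np.pi/2))
```

```text
t 40.53 pos [ 0.4461 -0.2938  0.2469] x [-0.0018  0.0015 -1.    ] ypsi -9.28 F [ 0.8  0.8 -0.4] w 0.0925 q [-0.79  0.21  1.52 -0.    1.41 -0.63]
tray fit xy 0.4494 -0.2864 yaw 82.30 rms 0.51mm n 247 box [ 262  126   50  107 3465]
turn total(units) [-0.39 -0.01  0.02] shift in current axes [ 8.36  0.11 -0.38] shift in final axes [ 8.36  0.11 -0.39] t 40.58
```

View pics/w21.png

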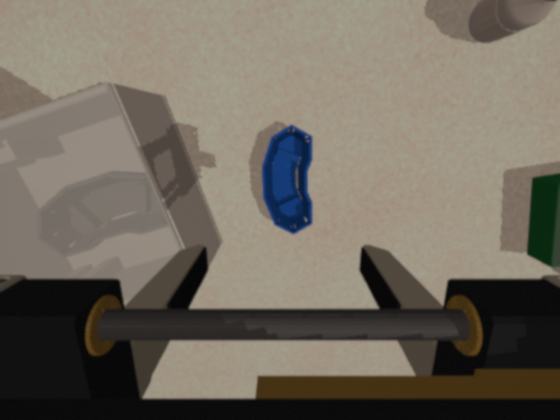

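Run:
```python
from h import *
c=cam("wrist")
print(p2w(c,[(165,95),(220,240)],0),p2w(c,[(112,85),(185,250)],.115))
s=ctrl.get_state()["tool_pos"]; a=np.radians(-7.7)
for u in (-.094,.094):
  for v in (-.0375,.0375):
    print(s[:2]+u*np.array([np.cos(a),np.sin(a)])+v*np.array([np.sin(a),-np.cos(a)])+[.0033,.0074])
```

```text
[[ 0.3133 -0.1543  0.    ]
 [ 0.3397 -0.3633  0.    ]] [[ 0.3075 -0.1552  0.115 ]
 [ 0.3328 -0.3278  0.115 ]]
[ 0.3615 -0.2366]
[ 0.3514 -0.311 ]
[ 0.5478 -0.2618]
[ 0.5377 -0.3362]
```

Emit:
arm_command --commands '[[[-0.4,0,0],[0.6,0.05,-0.1],-1],[[0,0,0],[1,0.05,-0.1],-1],[[0,0,0],[1,0,-0.1],-1],[[0,0,0],[1,0,-0.1],-1],[[0,0,0],[1,0,0],-1],[[0,0,0],[1,0,0],-1],[[0,0,0],[1,0,0],-1],[[0,0,0],[1,0,0],-1],[[0,0,0],[0.7,0,0],-1],[[0,0,0],[0,0,0],-1]]'

```text
time_s: 41.42
tool_pos: [0.4481, -0.2846, 0.0788]
tool_rot: [-0.532, -0.468, 0.533, -0.463]
contact_force: [-0.7, 1.1, 0.2]
width: 0.0927
```

Run:
```python
from h import *
st()
im=snap("wrist","w22"); c=cam("wrist")
x,y,a=trayfit(im,c,.032,(.449,-.286),np.radians(82))
plan([x,y,.022],down(a-np.pi/2))
```

```text
t 41.42 pos [ 0.4481 -0.2846  0.0788] x [-0.0048  0.0045 -1.    ] ypsi -7.68 F [-0.7  1.1  0.2] w 0.0927 q [-0.78  0.37  1.76 -0.    1.02 -0.64]
tray fit xy 0.4499 -0.2870 yaw 82.09 rms 1.19mm n 411 box [  247   139    87   170 10189]
turn total(units) [ 0.05 -0.04  0.05] shift in current axes [2.92 0.07 0.09] shift in final axes [2.92 0.06 0.08] t 41.47
```

View pics/w22.png

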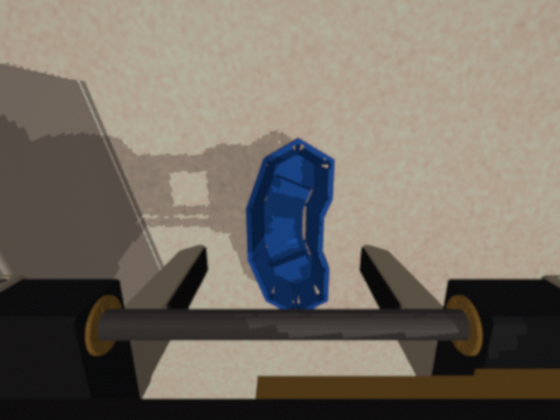

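Emit:
arm_command --commands '[[[0,0,0],[0.6,0.03,0],-1],[[0,0,0],[0.7,0,0],-1],[[0,0,0],[0.7,0,0],-1],[[0,0,0],[0.5,0,0],-1],[[0,0,0],[0.45,0,0],-1],[[0,0,0],[0,0,0],-1],[[0,0,0],[0,0,0],-1]]'

```text
time_s: 42.05
tool_pos: [0.4509, -0.2864, 0.0232]
tool_rot: [-0.533, -0.465, 0.533, -0.465]
contact_force: [0.4, -0.2, -0.6]
width: 0.0935
```

Run:
```python
from h import *
st()
plan([.4497,-.2867,.022],down(np.radians(-7.8)))
```

```text
t 42.05 pos [ 0.4509 -0.2864  0.0232] x [-0.0002  0.0002 -1.    ] ypsi -7.74 F [ 0.4 -0.2 -0.6] w 0.0935 q [-0.77  0.44  1.81  0.    0.89 -0.64]
turn total(units) [ 0.01 -0.    0.  ] shift in current axes [ 0.06 -0.06  0.02] shift in final axes [ 0.06 -0.06  0.02] t 42.05
```

Emit:
arm_command --commands '[[[0,0,0],[0.05,-0.05,0],-1],[[0,0,0],[0,0,0],0.6],[[0,0,0],[0,0,0],0.6],[[0,0,0],[0,0,0],0.6],[[0,0,0],[0,0,0],0.6],[[0,0,0],[0,0,0],0.6],[[0,0,0],[0,0,0],0.6],[[0,0,0],[0,0,0],0.6],[[0,0,0],[0,0,0],0.6]]'

```text
time_s: 42.8
tool_pos: [0.4498, -0.2863, 0.0222]
tool_rot: [-0.533, -0.465, 0.533, -0.465]
contact_force: [-1.2, 0.2, 2.3]
width: 0.0587
```

Emit:
arm_command --commands '[[[0,0,0],[-0.3,0,0],0.6],[[0,0,0],[-0.6,0,0],0.6],[[0,0,0],[-1,0,0],0.6],[[0,0,0],[-1,0,0],0.6],[[0,0,0],[-1,0,0],0.6],[[0,0,0],[-1,0,0],0.6],[[0,0,0],[-1,0,0],0.6],[[0,0,0],[-1,0,0],0.6],[[0,0,0],[-1,0,0],0.6],[[0,0,0],[-1,0,0],0.6]]'

```text
time_s: 43.63
tool_pos: [0.4496, -0.286, 0.2013]
tool_rot: [0.533, 0.465, -0.533, 0.465]
contact_force: [1.0, -1.1, -1.0]
width: 0.059
```

Run:
```python
from h import *
st()
plan([.4497,-.2867,.022],down(np.radians(-98.1)))
```

```text
t 43.63 pos [ 0.4496 -0.286   0.2013] x [ 0.      0.0001 -1.    ] ypsi -7.75 F [ 1.  -1.1 -1. ] w 0.059 q [-0.78  0.24  1.6   0.    1.3  -0.64]
turn total(units) [22.59 -0.    0.  ] shift in current axes [8.96 0.01 0.04] shift in final axes [ 8.96  0.04 -0.01] t 43.63
```

Emit:
arm_command --commands '[[[1,0,0],[-0.5,0,0],0.6],[[1,0,0],[-0.5,0,0],0.6],[[1,0,0],[-0.5,0,0],0.6],[[1,0,0],[-0.5,0,0],0.6],[[1,0,0],[-0.5,0,0],0.6],[[1,0,0],[0,0,0],0.6],[[1,0,0],[0,0,0],0.6],[[1,0,0],[0,0,0],0.6],[[1,0,0],[0,0,0],0.6],[[1,0,0],[0,0,0],0.6]]'

```text
time_s: 44.47
tool_pos: [0.4497, -0.286, 0.2503]
tool_rot: [0.66, 0.254, -0.66, 0.254]
contact_force: [-0.3, -0.2, -1.4]
width: 0.059
```

Emit:
arm_command --commands '[[[1,0,0],[0,0,0],0.6],[[1,0,0],[0,0,0],0.6],[[1,0,0],[0,0,0],0.6],[[1,0,0],[0,0,0],0.6],[[1,0,0],[0,0,0],0.6],[[1,0,0],[0,0,0],0.6],[[1,0,0],[0,0,0],0.6],[[1,0,0],[0,0,0],0.6],[[1,0,0],[0,0,0],0.6],[[1,0,0],[0,0,0],0.6]]'

```text
time_s: 45.3
tool_pos: [0.4497, -0.286, 0.2502]
tool_rot: [-0.707, -0.013, 0.707, -0.013]
contact_force: [-1.5, 0.0, -0.8]
width: 0.0586
```

Emit:
arm_command --commands '[[[1,0,0],[0,0,0],0.6],[[1,0,0],[0,0,0],0.6],[[0.6,0,0],[0,0,0],0.6]]'

```text
time_s: 45.55
tool_pos: [0.4497, -0.286, 0.2502]
tool_rot: [-0.705, 0.051, 0.705, 0.052]
contact_force: [-0.3, 0.7, -0.7]
width: 0.0589
```

Run:
```python
from h import *
st()
plan([.57,-.0044,.25],down(np.radians(-98.1)))
```

```text
t 45.55 pos [ 0.4497 -0.286   0.2502] x [-0.0001  0.0003 -1.    ] ypsi -98.36 F [-0.3  0.7 -0.7] w 0.0589 q [-0.78  0.21  1.52  0.    1.41  0.94]
turn total(units) [-0.07  0.    0.  ] shift in current axes [  0.01 -14.8   -3.91] shift in final axes [  0.01 -14.79  -3.97] t 45.55
```

Emit:
arm_command --commands '[[[-0.07,0,0],[0,-0.7,-0.2],0.6],[[0,0,0],[0,-1,-0.3],0.6],[[0,0,0],[0,-1,-0.3],0.6],[[0,0,0],[0,-1,-0.3],0.6],[[0,0,0],[0,-1,-0.3],0.6],[[0,0,0],[0,-1,-0.3],0.6],[[0,0,0],[0,-1,-0.3],0.6],[[0,0,0],[0,-1,-0.3],0.6],[[0,0,0],[0,-1,-0.3],0.6],[[0,0,0],[0,-1,-0.3],0.6]]'

```text
time_s: 46.38
tool_pos: [0.534, -0.1009, 0.2502]
tool_rot: [-0.705, 0.048, 0.706, 0.049]
contact_force: [0.5, -0.1, -0.7]
width: 0.0588
```

Emit:
arm_command --commands '[[[0,0,0],[0,-1,-0.3],0.6],[[0,0,0],[0,-1,-0.3],0.6],[[0,0,0],[0,-1,-0.3],0.6],[[0,0,0],[0,-1,-0.1],0.6],[[0,0,0],[0,-1,0],0.6],[[0,0,0],[0,0,0],0.6],[[0,0,0],[0,0,0],0.6]]'

```text
time_s: 46.97
tool_pos: [0.5672, -0.0049, 0.2501]
tool_rot: [-0.705, 0.048, 0.706, 0.048]
contact_force: [-0.2, -0.9, -1.3]
width: 0.0585
```

Run:
```python
from h import *
st()
plan([.57,-.0044,.25],down(np.radians(-98.1)))
snap("wrist","w23");snap("scene","s23")
```

```text
t 46.97 pos [ 0.5672 -0.0049  0.2501] x [-0.0004 -0.0002 -1.    ] ypsi -97.75 F [-0.2 -0.9 -1.3] w 0.0585 q [-0.21  0.27  1.44 -0.    1.43  1.5 ]
turn total(units) [ 0.09  0.   -0.  ] shift in current axes [ 0.01 -0.04 -0.13] shift in final axes [ 0.01 -0.05 -0.13] t 46.97
```

View pics/w23.png

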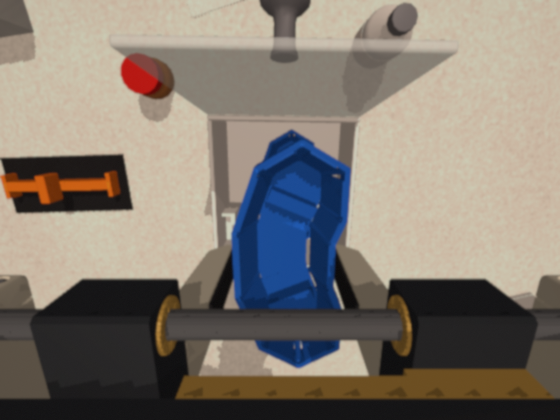

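View pics/s23.png

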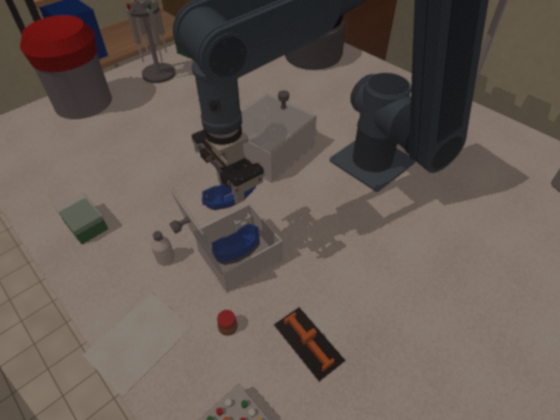

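Emit:
arm_command --commands '[[[0.09,0,0],[0.6,-0.05,-0.04],0.6],[[0,0,0],[0.9,0,0],0.6],[[0,0,0],[0.9,0,0],0.6],[[0,0,0],[0.9,0,0],0.6],[[0,0,0],[0.9,0,0],0.6],[[0,0,0],[0.9,0,0],0.6],[[0,0,0],[0.9,0,0],0.6],[[0,0,0],[0.9,0,0],0.6],[[0,0,0],[0,0,0],0.6],[[0,0,0],[0,0,0],0.6]]'

```text
time_s: 47.9
tool_pos: [0.5676, -0.0058, 0.1115]
tool_rot: [-0.704, 0.051, 0.706, 0.051]
contact_force: [-0.9, -0.1, 0.2]
width: 0.0586
```

Run:
```python
from h import *
st();plan([.568,-.0041,.0752],down(np.radians(-98.1)))
im=snap("wrist","w24",(170,100,230,180),3)
```

```text
t 47.9 pos [ 0.5676 -0.0058  0.1115] x [-0.0023  0.0003 -1.    ] ypsi -98.31 F [-0.9 -0.1  0.2] w 0.0586 q [-0.21  0.38  1.64 -0.    1.12  1.51]
turn total(units) [-0.05  0.03 -0.  ] shift in current axes [ 1.81 -0.08 -0.01] shift in final axes [ 1.81 -0.08 -0.01] t 47.9
```

View pics/w24.png

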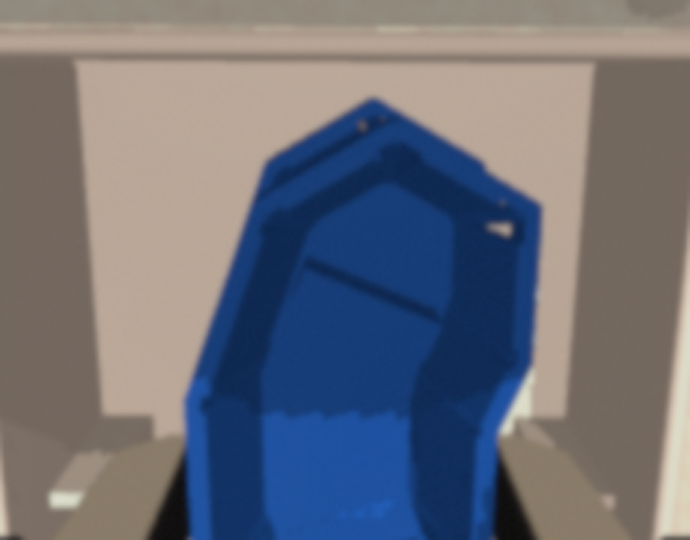

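Run:
```python
from h import *
c=cam("wrist")
P=p2w(c,np.array([(374,97),(266,160)])/3+[170,100],.069);Q=p2w(c,np.array([(396,116),(262,192),(541,206),(188,400)])/3+[170,100],.1214)
psi=np.radians(-98.3);zt=np.array([np.sin(psi),-np.cos(psi)]);yt=np.array([np.cos(psi),np.sin(psi)])
s=ctrl.get_state()["tool_pos"][:2]
print("nested",(P[:,:2]-s)@zt*1000,(P[:,:2]-s)@yt*1000);print("hand",(Q[:,:2]-s)@zt*1000,(Q[:,:2]-s)@yt*1000)
```

```text
nested [-73.6896 -59.5233] [  7.2462 -17.684 ]
hand [-71.6594 -58.6227 -56.2057 -19.6175] [  9.1858 -14.187   35.1249 -29.05  ]
```

Emit:
arm_command --commands '[[[-0.05,0,0],[0.3,-0.09,-0.05],0.6],[[0,0,0],[0.3,0,0],0.6],[[0,0,0],[0,0,0],0.6],[[0,0,0],[0,0,0],0.6]]'

```text
time_s: 48.28
tool_pos: [0.5695, -0.0031, 0.1]
tool_rot: [-0.705, 0.049, 0.705, 0.049]
contact_force: [-0.3, -1.6, -1.3]
width: 0.0587
```

Run:
```python
from h import *
st();plan([.568,-.0041,.0752],down(np.radians(-98.1)))
im=snap("wrist","w25",(170,100,230,180),3)
```

```text
t 48.28 pos [ 0.5695 -0.0031  0.1   ] x [-0.0003  0.0001 -1.    ] ypsi -98.02 F [-0.3 -1.6 -1.3] w 0.0587 q [-0.2   0.4   1.65 -0.    1.1   1.51]
turn total(units) [0.02 0.   0.  ] shift in current axes [1.24 0.06 0.07] shift in final axes [1.24 0.06 0.07] t 48.28
```

View pics/w25.png

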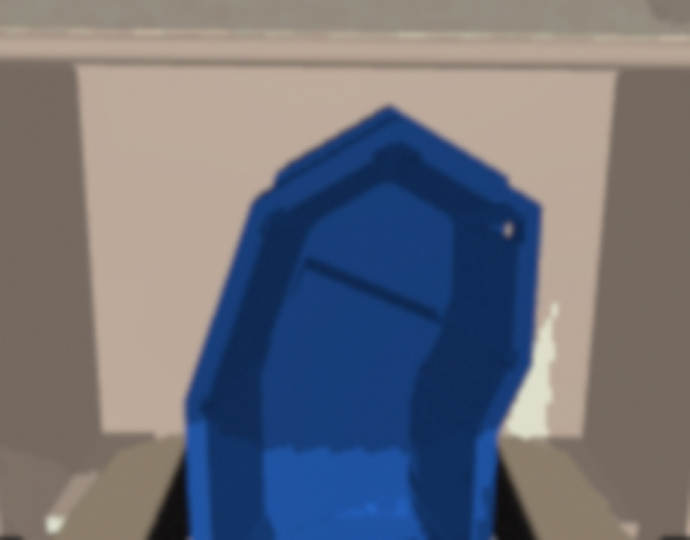

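Run:
```python
from h import *
c=cam("wrist")
P=p2w(c,np.array([(389,104),(276,178),(507,183)])/3+[170,100],.069);Q=p2w(c,np.array([(396,118),(257,200),(541,206)])/3+[170,100],.11)
psi=np.radians(-98.);zt=np.array([np.sin(psi),-np.cos(psi)]);yt=np.array([np.cos(psi),np.sin(psi)])
s=ctrl.get_state()["tool_pos"][:2]
print("nested",(P[:,:2]-s)@zt*1000,(P[:,:2]-s)@yt*1000);print("hand",(Q[:,:2]-s)@zt*1000,(Q[:,:2]-s)@yt*1000)
```

```text
nested [-72.5197 -56.753  -55.6892] [ 10.0479 -14.5488  36.2903]
hand [-71.3853 -57.3759 -56.351 ] [  9.1434 -15.0048  34.9052]
```

Emit:
arm_command --commands '[[[0,0,0],[0.25,0.05,0.02],0.6],[[0,0,0],[0.25,0,0],0.6],[[0,0,0],[0.25,0,0],0.6],[[0,0,0],[0.25,0,0],0.6],[[0,0,0],[0.1,0,0],0.6],[[0,0,0],[0,0,0],0.6],[[0,0,0],[0,0,0],0.6]]'

```text
time_s: 48.92
tool_pos: [0.569, -0.0041, 0.0778]
tool_rot: [-0.705, 0.049, 0.706, 0.05]
contact_force: [-0.2, -0.4, -0.1]
width: 0.0584
```

Emit:
arm_command --commands '[[[0,0,0],[0.1,0,0],0.6],[[0,0,0],[0.05,0,0],0.6],[[0,0,0],[0,0,0],0.6],[[0,0,0],[0,0,0],0.6]]'

```text
time_s: 49.25
tool_pos: [0.5692, -0.0041, 0.0752]
tool_rot: [0.705, -0.05, -0.705, -0.05]
contact_force: [0.9, 0.2, -0.4]
width: 0.0587
```

Emit:
arm_command --commands '[[[0,0,0],[0.05,0,0],0.6],[[0,0,0],[0.03,0,0],0.6],[[0,0,0],[0,0,0],0.6],[[0,0,0],[0,0,0],0.6]]'

```text
time_s: 49.58
tool_pos: [0.5693, -0.0041, 0.0751]
tool_rot: [0.706, -0.05, -0.705, -0.049]
contact_force: [-3.2, -0.1, 11.0]
width: 0.0592
```

Seated at the expected 0.0751. Release and rise.

Emit:
arm_command --commands '[[[0,0,0],[0,0,0],-0.6],[[0,0,0],[0,0,0],-0.6],[[0,0,0],[0,0,0],-0.6],[[0,0,0],[0,0,0],-0.6],[[0,0,0],[-0.5,0,0],-0.6],[[0,0,0],[-1,0,0],-0.6],[[0,0,0],[-1,0,0],-0.6],[[0,0,0],[-1,0,0],-0.6],[[0,0,0],[-1,0,0],-0.6],[[0,0,0],[-1,0,0],-0.6]]'

```text
time_s: 50.42
tool_pos: [0.569, -0.0041, 0.1851]
tool_rot: [0.705, -0.05, -0.705, -0.05]
contact_force: [0.6, -0.6, -0.1]
width: 0.0744
```

Emit:
arm_command --commands '[[[0,0,0],[-1,0,0],1],[[0,0,0],[-1,0,0],1],[[0,0,0],[-1,0,0],1],[[0,0,0],[-1,0,0],1],[[0,0,0],[-1,0,0],1],[[0,0,0],[-1,0,0],1],[[0,0,0],[-1,0,0],1],[[0,0,0],[-1,0,0],1],[[0,0,0],[0,0,0],1],[[0,0,0],[0,0,0],1]]'

```text
time_s: 51.25
tool_pos: [0.5695, -0.0042, 0.3448]
tool_rot: [0.706, -0.05, -0.704, -0.049]
contact_force: [0.2, -0.3, -0.4]
width: 0.0121
```

Run:
```python
from h import *
st()
im=snap("wrist","w26");c=cam("wrist"); np.savez("w26cam.npz",K=c[0],R=c[1],t=c[2])
trayfit(im,c,.085,(.5695,-.004),np.radians(-8.2))
snap("scene","s26",(140,150,180,150),4)
```

```text
t 51.25 pos [ 0.5695 -0.0042  0.3448] x [ 0.0028 -0.0005 -1.    ] ypsi -98.03 F [ 0.2 -0.3 -0.4] w 0.0121 q [-0.2   0.24  1.25  0.    1.64  1.51]
tray fit xy 0.5680 -0.0030 yaw -7.76 rms 0.83mm n 220 box [ 264  132   44   97 3144]
```

View pics/w26.png

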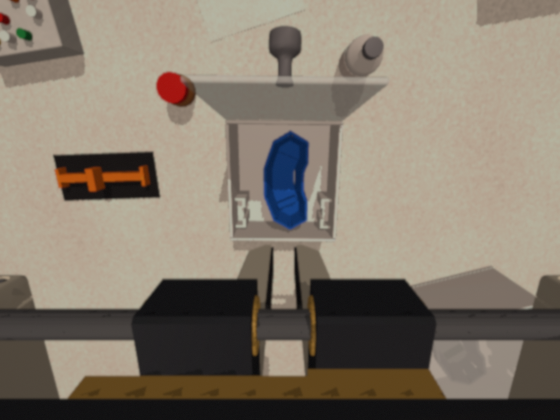

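View pics/s26.png

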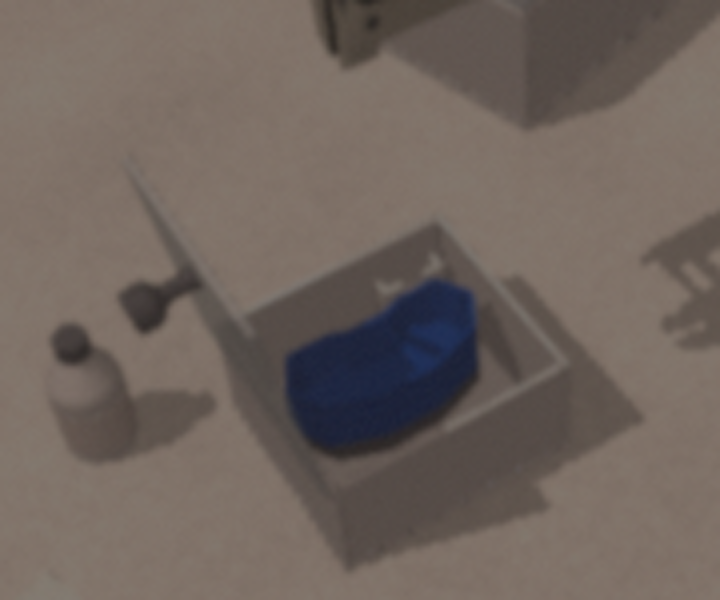

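Run:
```python
from h import *
c=loadc("w26cam.npz"); print(-c[1].T@c[2])
im=cv2.imread("pics/w26.png"); cv2.imwrite("pics/w26c.png",cv2.resize(im[15:140,170:405],None,fx=3.3,fy=3.3,interpolation=cv2.INTER_CUBIC))
y=np.radians(-8.2); ex=np.array([np.cos(y),np.sin(y)]);ey=np.array([-np.sin(y),np.cos(y)])
cc=np.array([.569,-.0035])
for px in ([188,77],[388,80]):
  for z in (.255,.26,.265,.27): 
    P=p2w(c,[px],z)[0]; print(px,z,(P[:2]-cc)@ex,(P[:2]-cc)@ey)
print("hinge",[(p2w(c,[p],.092)[0][:2]-cc)@np.c_[ex,ey] for p in ([228,123],[341,123])])
print("jar",p2w(c,[(172,88)],.05),"bottle",p2w(c,[(373,48)],.11))
```

```text
[ 0.6464 -0.0147  0.5101]
[188, 77] 0.255 0.11463598028241859 0.0756230353810372
[188, 77] 0.26 0.11392214484874151 0.07413959124120513
[188, 77] 0.265 0.11320830941506435 0.07265614710137303
[188, 77] 0.27 0.11249447398138718 0.07117270296154092
[388, 80] 0.255 0.11301972980148628 -0.08247077981085654
[388, 80] 0.26 0.1123375735769389 -0.080855516731311
[388, 80] 0.265 0.1116554173523916 -0.07924025365176543
[388, 80] 0.27 0.11097326112784421 -0.07762499057221989
hinge [array([0.081, 0.075]), array([ 0.0816, -0.0773])]
jar [[0.7199 0.1371 0.05  ]] bottle [[ 0.7203 -0.134   0.11  ]]
```

View pics/w26c.png

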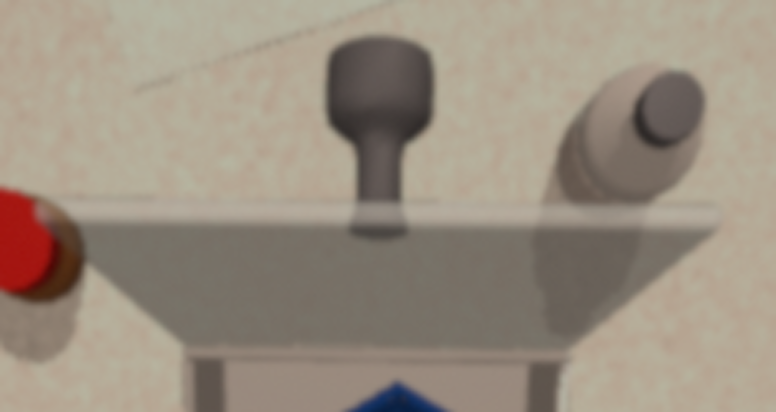

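Emit:
arm_command --commands '[[[0,0,0],[0,-0.2,-0.5],1],[[0,0,0],[0,-0.3,-0.8],1],[[0,0,0],[0,-0.3,-0.8],1],[[0,0,0],[0,-0.3,-0.8],1],[[0,0,0],[0,-0.3,-0.8],1],[[0,0,0],[0,-0.3,-0.9],1],[[0,0,0],[0,-0.3,-0.9],1],[[0,0,0],[0,-0.3,-0.9],1],[[0,0,0],[0,0,-0.6],1],[[0,0,0],[0,0,0],1]]'

```text
time_s: 52.18
tool_pos: [0.7153, 0.0217, 0.3396]
tool_rot: [-0.704, 0.049, 0.707, 0.05]
contact_force: [-0.1, -0.4, -0.6]
width: 0.0003
```

Run:
```python
from h import *
st();plan([.714,.021,.24],down(np.radians(-98.1)))
im=snap("scene","s27",(130,50,210,160),3.7)
im=snap("wrist","w27")
```

```text
t 52.18 pos [0.7153 0.0217 0.3396] x [-0.0045  0.0005 -1.    ] ypsi -98.03 F [-0.1 -0.4 -0.6] w 0.0003 q [-0.13  0.55  0.81 -0.    1.78  1.59]
turn total(units) [ 0.02  0.06 -0.  ] shift in current axes [4.98 0.05 0.04] shift in final axes [4.98 0.05 0.06] t 52.18
```

View pics/s27.png

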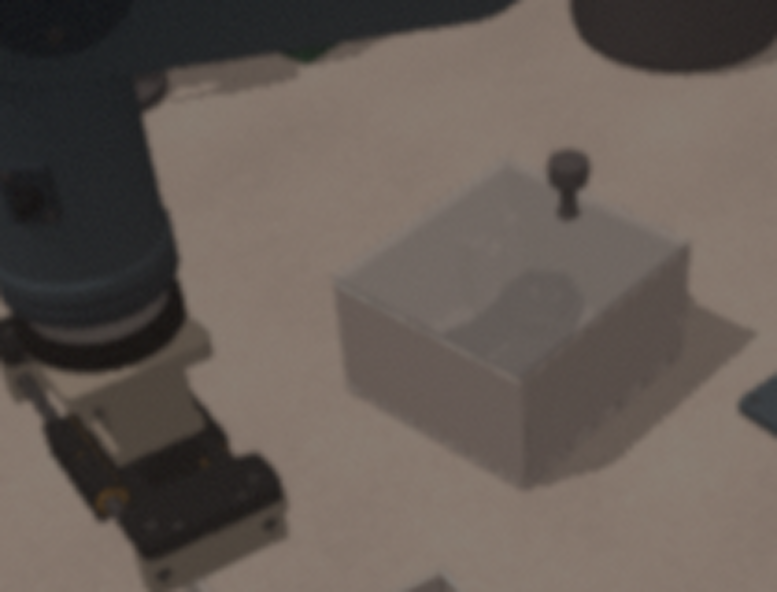

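View pics/w27.png

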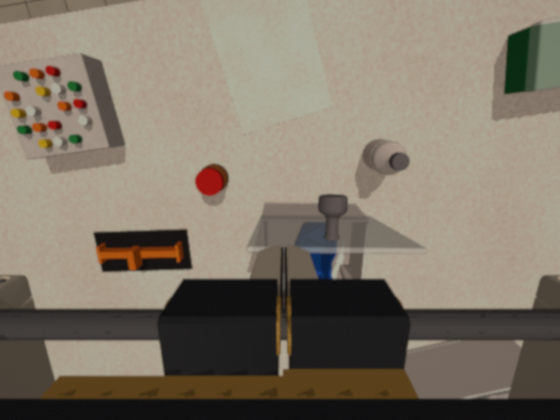

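Run:
```python
from h import *
c=cam("wrist"); s=ctrl.get_state()["tool_pos"]
psi=np.radians(-98.03);zt=np.array([np.sin(psi),-np.cos(psi)]);yt=np.array([np.cos(psi),np.sin(psi)])
for n,px,z in (("edgeL",(249,247),.265),("edgeR",(425,250),.265),("knobbase",(333,238),.236),("knobend",(333,203),.243)):
    P=p2w(c,[px],z)[0]; print(n,P,"rel tool z,y mm",(P[:2]-s[:2])@zt*1000,(P[:2]-s[:2])@yt*1000)
print(w2p(c,[s]))
```

```text
edgeL [0.6933 0.0558 0.265 ] rel tool z,y mm 24.999405936624402 -30.72259125032977
edgeR [ 0.6689 -0.0978  0.265 ] rel tool z,y mm 27.695994684770177 124.73241829051543
knobbase [ 0.6794 -0.0219  0.236 ] rel tool z,y mm 27.826760205641868 48.06587652588775
knobend [ 0.7167 -0.0242  0.243 ] rel tool z,y mm -9.37168002558145 45.16843284520308
[[283.9946 258.5315]]
```

Emit:
arm_command --commands '[[[0,0,0],[0.6,0,0],1],[[0,0,0],[0.7,0,0],1],[[0,0,0],[0.7,0,0],1],[[0,0,0],[0.7,0,0],1],[[0,0,0],[0.7,0,0],1],[[0,0,0],[0.7,0,0],1],[[0,0,0],[0.7,0,0],1],[[0,0,0],[0.3,0,0],1],[[0,0,0],[0,0,0],1],[[0,0,0],[0,0,0],1]]'

```text
time_s: 53.12
tool_pos: [0.7136, 0.0219, 0.2418]
tool_rot: [-0.705, 0.05, 0.705, 0.05]
contact_force: [-0.0, 0.3, 0.7]
width: 0.0003
```

Emit:
arm_command --commands '[[[0,0,0],[0,0,0.2],1],[[0,0,0],[0,0,0.2],1],[[0,0,0],[0,0,0.2],1],[[0,0,0],[0,0,0.2],1],[[0,0,0],[0,0,0],1]]'

```text
time_s: 53.53
tool_pos: [0.6978, 0.0243, 0.2424]
tool_rot: [0.706, -0.05, -0.705, -0.049]
contact_force: [-0.2, 0.7, 0.1]
width: 0.0006
```

Run:
```python
from h import *
st()
im=snap("wrist","w28")
```

```text
t 53.53 pos [0.6978 0.0243 0.2424] x [ 0.0011 -0.0002 -1.    ] ypsi -98.02 F [-0.2  0.7  0.1] w 0.0006 q [-0.12  0.52  1.09 -0.    1.53  1.59]
```

View pics/w28.png

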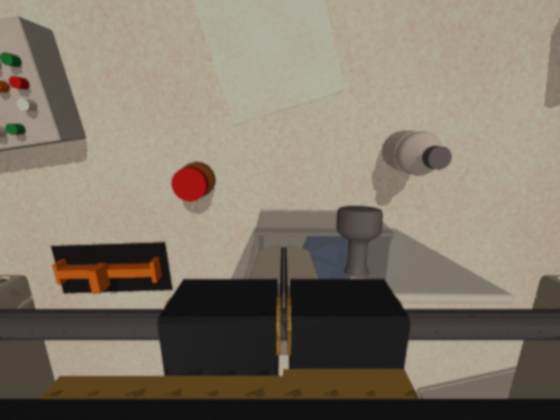

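Emit:
arm_command --commands '[[[0,0,0],[-0.03,0,0.18],1],[[0,0,0],[-0.03,0,0.18],1],[[0,0,0],[-0.03,0,0.18],1],[[0,0,0],[-0.03,0,0.18],1],[[0,0,0],[-0.03,0,0.18],1],[[0,0,0],[-0.03,0,0.2],1]]'

```text
time_s: 54.08
tool_pos: [0.6761, 0.0272, 0.2449]
tool_rot: [-0.705, 0.05, 0.706, 0.05]
contact_force: [0.9, 0.3, -0.6]
width: 0.0002
```

Emit:
arm_command --commands '[[[0,0,0],[0,0,0.22],1],[[0,0,0],[0,0,0.22],1],[[0,0,0],[0,0,0.22],1],[[0,0,0],[0.02,0,0.22],1],[[0,0,0],[0.02,0,0.22],1],[[0,0,0],[0.02,0,0.22],1]]'

```text
time_s: 54.58
tool_pos: [0.65, 0.031, 0.2439]
tool_rot: [0.705, -0.049, -0.705, -0.05]
contact_force: [0.9, 0.9, -1.3]
width: 0.0005
```

Run:
```python
from h import *
st()
snap("scene","s29",(100,130,220,170),3.5);snap("wrist","w29")
```

```text
t 54.58 pos [0.65   0.031  0.2439] x [ 0.0002  0.0002 -1.    ] ypsi -98.03 F [ 0.9  0.9 -1.3] w 0.0005 q [-0.12  0.43  1.23  0.    1.48  1.59]
```

View pics/s29.png

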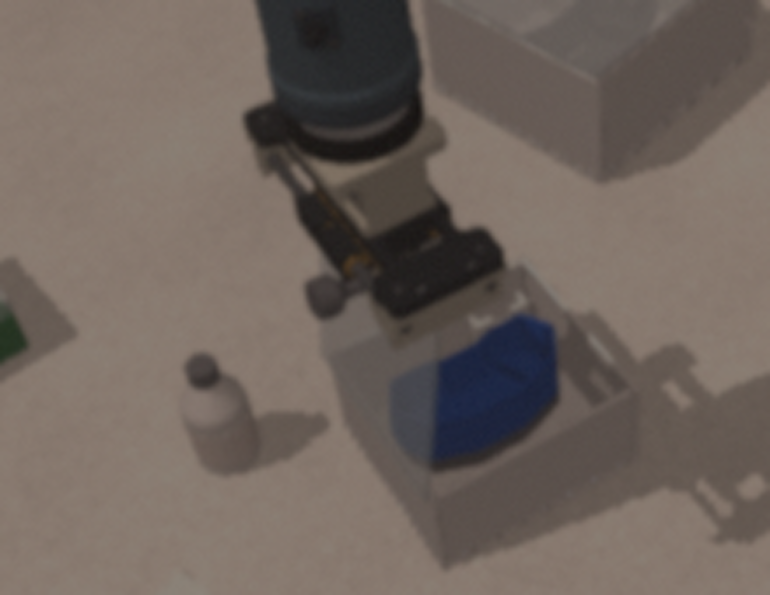

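View pics/w29.png

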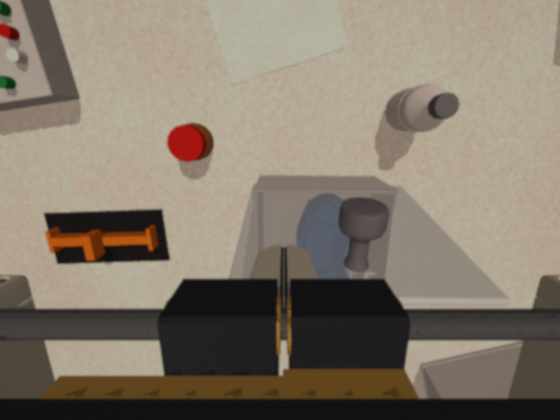

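Emit:
arm_command --commands '[[[0,0,0],[0.05,0,0.26],1],[[0,0,0],[0.06,0,0.26],1],[[0,0,0],[0.06,0,0.26],1],[[0,0,0],[0.06,0,0.26],1],[[0,0,0],[0.07,0,0.26],1],[[0,0,0],[0.09,0,0.25],1],[[0,0,0],[0.1,0,0.25],1],[[0,0,0],[0.1,0,0.25],1],[[0,0,0],[0.11,0,0.25],1],[[0,0,0],[0.12,0,0.25],1]]'

```text
time_s: 55.52
tool_pos: [0.5993, 0.0382, 0.2272]
tool_rot: [-0.705, 0.049, 0.705, 0.05]
contact_force: [1.7, 0.4, 0.6]
width: 0.0001
```

Emit:
arm_command --commands '[[[0,0,0],[0.13,0,0.23],1],[[0,0,0],[0.14,0,0.23],1],[[0,0,0],[0.15,0,0.23],1],[[0,0,0],[0.15,0,0.22],1],[[0,0,0],[0.16,0,0.22],1],[[0,0,0],[0,0,0],1]]'

```text
time_s: 56.02
tool_pos: [0.5761, 0.0413, 0.212]
tool_rot: [-0.705, 0.05, 0.706, 0.049]
contact_force: [-1.3, -0.2, 0.3]
width: 0.0004
```

Run:
```python
from h import *
st()
s=ctrl.get_state()["tool_pos"]; y=np.radians(-8.2); print("case x",(s[:2]-[.569,-.0035])@[np.cos(y),np.sin(y)])
snap("scene","s30",(100,130,220,170),3.5);snap("wrist","w30")
```

```text
t 56.02 pos [0.5761 0.0413 0.212 ] x [-0.002 -0.    -1.   ] ypsi -98.03 F [-1.3 -0.2  0.3] w 0.0004 q [-0.12  0.31  1.48 -0.    1.35  1.59]
case x 0.0006922432520726489
```

View pics/s30.png

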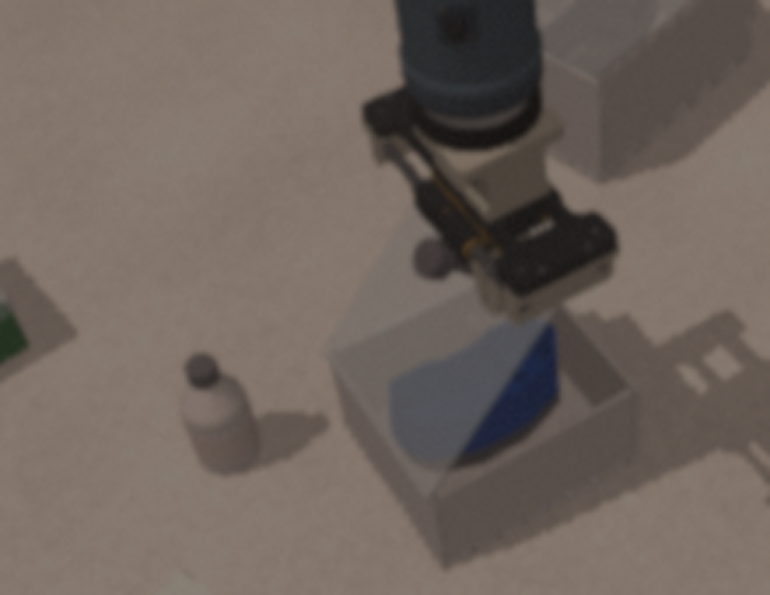

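View pics/w30.png

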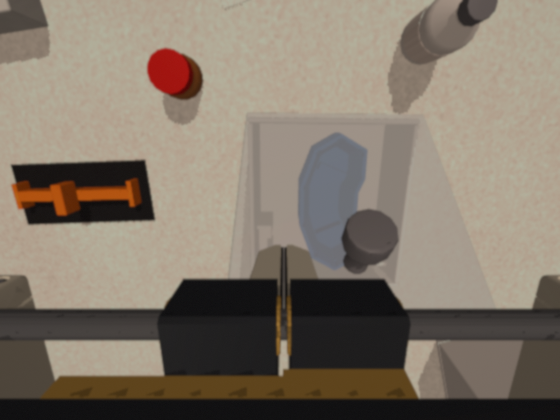

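Lid follows well (about 50°). Continue.

Emit:
arm_command --commands '[[[0,0,0],[0.17,0,0.2],1],[[0,0,0],[0.18,0,0.2],1],[[0,0,0],[0.18,0,0.2],1],[[0,0,0],[0.19,0,0.2],1],[[0,0,0],[0.2,0,0.19],1],[[0,0,0],[0.2,0,0.17],1],[[0,0,0],[0.21,0,0.17],1],[[0,0,0],[0.21,0,0.16],1],[[0,0,0],[0.22,0,0.16],1],[[0,0,0],[0.23,0,0.16],1]]'

```text
time_s: 56.95
tool_pos: [0.5414, 0.0463, 0.1726]
tool_rot: [0.705, -0.05, -0.705, -0.05]
contact_force: [0.7, -0.0, 0.1]
width: 0.0001
```

Emit:
arm_command --commands '[[[0,0,0],[0.2,0,0.11],1],[[0,0,0],[0.2,0,0.11],1],[[0,0,0],[0.2,0,0.1],1],[[0,0,0],[0.2,0,0.1],1],[[0,0,0],[0.2,0,0.1],1],[[0,0,0],[0.2,0,0.1],1],[[0,0,0],[0,0,0],1]]'

```text
time_s: 57.53
tool_pos: [0.5285, 0.048, 0.1481]
tool_rot: [-0.705, 0.049, 0.706, 0.049]
contact_force: [-1.1, 0.4, -0.0]
width: 0.0004
```

Run:
```python
from h import *
st()
s=ctrl.get_state()["tool_pos"]; y=np.radians(-8.2); print("case x",(s[:2]-[.569,-.0035])@[np.cos(y),np.sin(y)])
snap("scene","s31",(100,130,220,170),3.5)
```

```text
t 57.53 pos [0.5285 0.048  0.1481] x [-0.0017  0.0001 -1.    ] ypsi -98.03 F [-1.1  0.4 -0. ] w 0.0004 q [-0.12  0.28  1.68 -0.    1.18  1.59]
case x -0.047439562157282775
```

View pics/s31.png

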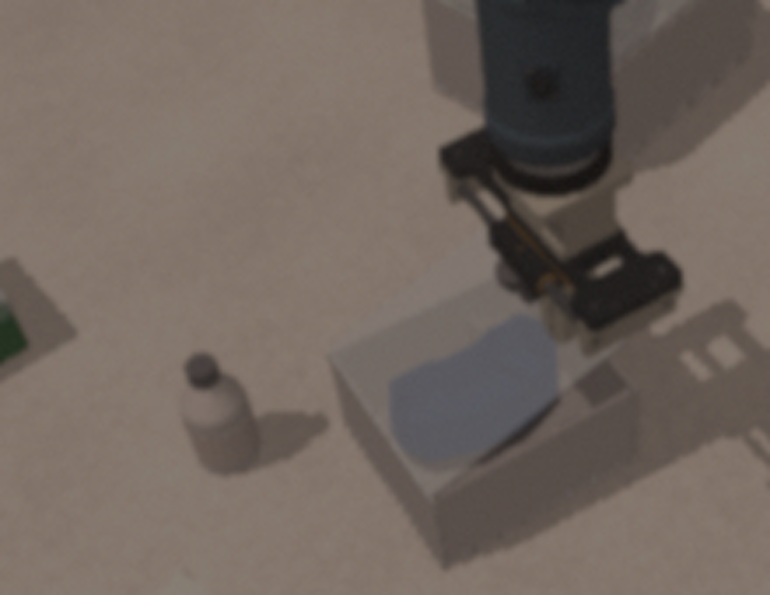

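Emit:
arm_command --commands '[[[0,0,0],[0.14,0,0.05],1],[[0,0,0],[0.14,0,0.05],1],[[0,0,0],[0.14,0,0.05],1],[[0,0,0],[0.14,0,0.05],1],[[0,0,0],[0.14,0,0.05],1],[[0,0,0],[0.14,0,0.04],1],[[0,0,0],[0.14,0,0.04],1],[[0,0,0],[0.14,0,0.03],1],[[0,0,0],[0.12,0,0.03],1],[[0,0,0],[0.1,0,0.03],1]]'

```text
time_s: 58.42
tool_pos: [0.5209, 0.0491, 0.1219]
tool_rot: [-0.705, 0.05, 0.705, 0.05]
contact_force: [0.2, -0.5, 1.0]
width: 0.0007
```

Emit:
arm_command --commands '[[[0,0,0],[0.08,0,0.02],1],[[0,0,0],[0.08,0,0.02],1],[[0,0,0],[0.08,0,0.02],1],[[0,0,0],[0.07,0,0.01],1],[[0,0,0],[0.07,0,0.01],1],[[0,0,0],[0.07,0,0],1],[[0,0,0],[0,0,0],1]]'

```text
time_s: 59.0
tool_pos: [0.5192, 0.0494, 0.1129]
tool_rot: [-0.705, 0.049, 0.706, 0.05]
contact_force: [-0.9, -0.2, -0.5]
width: 0.0007
```

Emit:
arm_command --commands '[[[0,0,0],[0.07,0,0],1],[[0,0,0],[0.07,0,0],1],[[0,0,0],[0.07,0,0],1],[[0,0,0],[0,0,0],1]]'

```text
time_s: 59.33
tool_pos: [0.5193, 0.0493, 0.1087]
tool_rot: [-0.705, 0.05, 0.706, 0.05]
contact_force: [0.7, -0.3, -0.4]
width: 0.001
```

Emit:
arm_command --commands '[[[0,0,0],[0.07,0,0],1],[[0,0,0],[0.07,0,0],1],[[0,0,0],[0.07,0,0],1],[[0,0,0],[0.07,0,0],1],[[0,0,0],[0,0,0],1]]'

```text
time_s: 59.75
tool_pos: [0.5194, 0.0493, 0.1031]
tool_rot: [-0.705, 0.05, 0.705, 0.05]
contact_force: [0.2, -0.5, 0.0]
width: 0.0005
```

Emit:
arm_command --commands '[[[0,0,0],[0.06,0,0],1],[[0,0,0],[0.06,0,0],1],[[0,0,0],[0.06,0,0],1],[[0,0,0],[0,0,0],1],[[0,0,0],[0,0,0],1]]'

```text
time_s: 60.17
tool_pos: [0.5195, 0.0493, 0.0997]
tool_rot: [-0.705, 0.05, 0.705, 0.05]
contact_force: [-0.5, -0.1, -0.1]
width: 0.0008
```

Emit:
arm_command --commands '[[[0,0,0],[0.05,0,0],1],[[0,0,0],[0.05,0,0],1],[[0,0,0],[0,0,0],1],[[0,0,0],[0,0,0],1]]'

```text
time_s: 60.5
tool_pos: [0.5197, 0.0493, 0.0987]
tool_rot: [0.706, -0.05, -0.705, -0.049]
contact_force: [-2.6, 0.2, 6.2]
width: 0.0006
```

Run:
```python
from h import *
st()
snap("scene","s32",(100,130,220,170),3.5);snap("wrist","w32")
```

```text
t 60.5 pos [0.5197 0.0493 0.0987] x [ 0.0007 -0.0001 -1.    ] ypsi -98.03 F [-2.6  0.2  6.2] w 0.0006 q [-0.12  0.32  1.77 -0.    1.05  1.59]
```

View pics/s32.png

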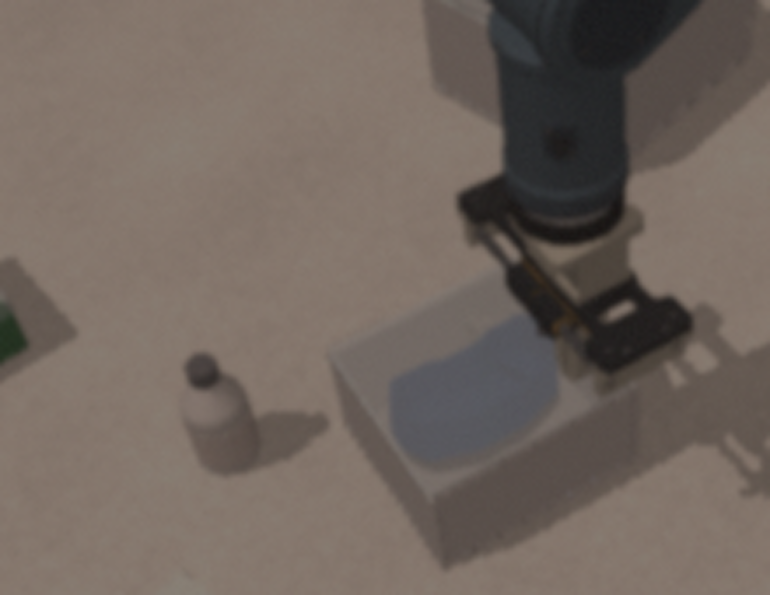

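View pics/w32.png

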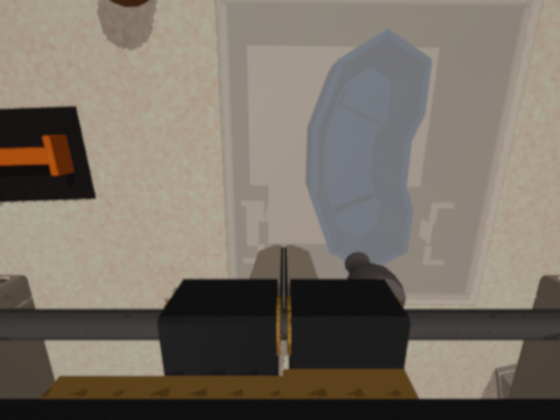

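Emit:
arm_command --commands '[[[0,0,0],[0.05,0,0],1],[[0,0,0],[0,0,0],1],[[0,0,0],[0,0,0],1]]'

```text
time_s: 60.85
tool_pos: [0.5197, 0.0493, 0.0986]
tool_rot: [0.706, -0.05, -0.705, -0.049]
contact_force: [-4.6, 0.1, 13.7]
width: 0.0004
```

Emit:
arm_command --commands '[[[0,0,0],[-0.2,0,0],1],[[0,0,0],[-0.6,0,0],1],[[0,0,0],[-1,0,0],1],[[0,0,0],[-1,0,0],1],[[0,0,0],[-1,0,0],1],[[0,0,0],[-1,0,0],1],[[0,0,0],[-1,0,0],1],[[0,0,0],[-1,0,0],1],[[0,0,0],[-1,0,0],1],[[0,0,0],[-1,0,0],1]]'

```text
time_s: 61.68
tool_pos: [0.5193, 0.0494, 0.2738]
tool_rot: [-0.705, 0.05, 0.705, 0.05]
contact_force: [-0.7, 0.0, -0.4]
width: 0.0005
```

Emit:
arm_command --commands '[[[0,0,0],[0,0,1],1],[[0,0,0],[0,0,1],1],[[0,0,0],[0,0,1],1],[[0,0,0],[0,0,1],1],[[0,0,0],[0,0,1],1],[[0,0,0],[0,0,0],1],[[0,0,0],[0,0,0],1]]'

```text
time_s: 62.27
tool_pos: [0.4204, 0.0634, 0.2733]
tool_rot: [0.706, -0.049, -0.705, -0.049]
contact_force: [-0.2, -0.3, -0.7]
width: 0.0007
```

Run:
```python
from h import *
st()
snap("scene","s33",(100,130,250,187),3.2);snap("wrist","w33");snap("top","t33")
```

```text
t 62.27 pos [0.4204 0.0634 0.2733] x [ 0.0016 -0.0002 -1.    ] ypsi -98.02 F [-0.2 -0.3 -0.7] w 0.0007 q [-0.11 -0.01  1.71 -0.    1.44  1.6 ]
```

View pics/s33.png

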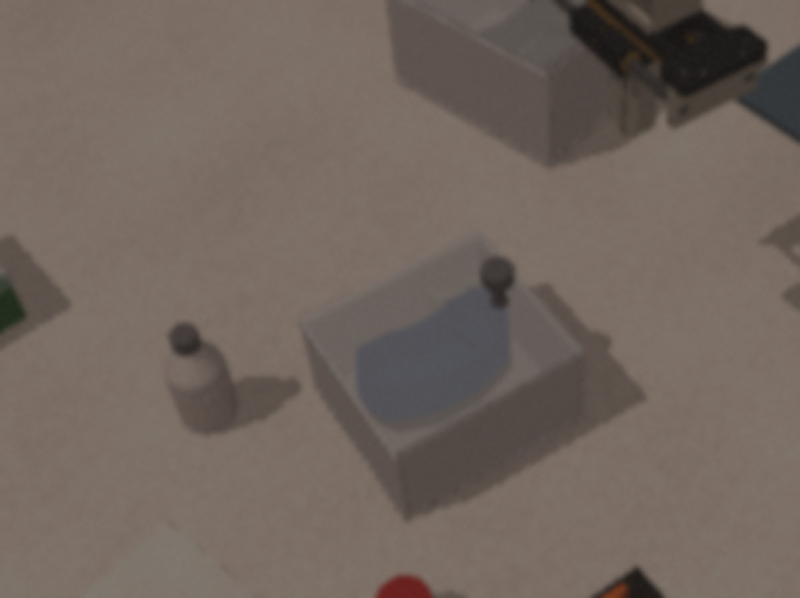

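View pics/w33.png

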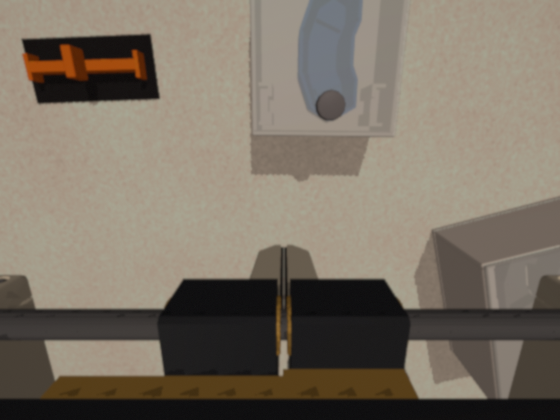

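View pics/t33.png

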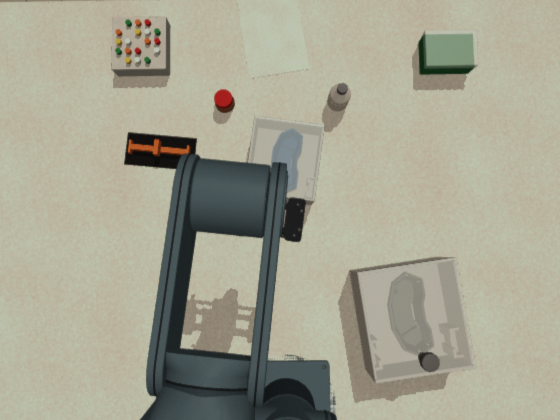

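```bash
python3 -c "
from cell import ctrl
print(ctrl.sign_off())"
```

```text
the job is handed in; nothing more can be done
None
```

The job is done and handed in at about 62 s; sign-off gives no verdict.

**What I did**
- I lifted the orange bar straight up out of its slots. I set it upright and lengthwise on the middle of the mat, and let go once the arm felt the bar touch down (about 5 N).
- I nested all three blue trays on the grey one, the same way round. I then pushed the lid over with closed fingers beside the knob, slowly, until it was shut.

**What the last checks showed**
- **Trays:** each seated within 0.2 mm of its expected height, with 7–11 N of contact. The last outline fit of the stack gave a yaw of -7.8°, against about -8.2° for the case. No blue tray is left on the bench.
- **Lid:** it met the rim at 98.7 mm (98 mm expected). It stayed shut at 13.7 N and after I backed away, as the wrist and scene views show.
- **Bystanders and bar:** the wash bottle and jar are at the same pixels in the top view as at the start. The bar stands in the middle of the mat.
- **Disagreements:** the cameras differed by 2–4 mm on positions in the case. The tray rims measured about 141 mm long instead of 135 mm. I placed by the wrist views and contact forces instead, and neither caused trouble.

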